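Make up a compression nut: finger-tight, then one flat

ROBOT

A 6-joint arm with a two-finger parallel gripper is mounted at the origin on the work surface. World frame = base frame: x ahead of the robot, y to its left, z up, the work surface at z = 0. Lengths are in mm, angles in degrees, forces in N, time in s.
With the tool pointing down it reaches from about 325 to 900 mm from the base axis. Payload 6.1 kg.
Tool frame: the origin (TCP) lies between the finger pads; the fingertips stand 19 mm ahead of it and the grasp point (between the pads) is the TCP; z points along the fingers, y is the direction in which the jaws open and shut (so a half turn about z gives the same grasp; the last joint's range is limited). The gripper opens to 85 mm and grips with 20 to 120 N. Pads are 22 mm wide; open, the fingers measure 114 mm over their backs; the gripper's body (76 mm by 85 mm) begins 54 mm behind the grasp point. The pads swing forward as they close: fully open they stand 13 mm farther back than shut.
Start: joints at [56.201, 12.628, 87.462, -0, 79.91, -7.225], TCP at [279.591, 558.968, 250.3] pointing down, gripper open.
Joint ranges: [-170.65, 170.65], [-52.31, 119.04], [5.05, 147.46], [-71.25, 251.25], [11.57, 151.72], [-153.62, 153.62]. Speed limits (degrees/s): [147.25, 147.25, 172.46, 180, 180, 180].

INTERFACE

Orientations are given as a 3x3 rotation matrix whose columns are the frame's x, y, z axes.
In Python, from bench import robot gives the robot as it stands. The module is installed in compiled form; this text tells all that it offers.
- The arm moves only by the tool carry_out, never from a script. Its argument "increments" is a list of rows, each a list of 5 numbers: the finger opening in cm, from 0 to 8.54, then the shift along the world's x, y, z in cm, then the turn about the world's z in rad. In form: [[grip, x, y, z, roll], ...]. A call has 1 to 10 rows; each row shifts and turns the commanded pose from where the row before left it; what a row does not reach is not made up. A row lasts 1/12 s, in which the tool goes at most 41.7 mm and 7.16 degrees, less where a joint would pass 70% of its speed; a pose out of reach is approached as far as the arm can. A call is refused whole if a number of a shift passes 4.17 or a number of a turn 0.125, either way. A call with a gripper value outside its range is refused whole. The fingers move at their own pace and stop on an object; "newtons" is the grip in N (left out, the last holds). Time passes only in rows, so rows that do not move let the fingers close. It gives the time, the measured TCP pose, the force and the opening at its end, in the units of the state.
- robot.read_state(): the state, without advancing time (a new reading comes with each control period).
- robot.grab_frame(name): name is "scene" or "side" or "wrist"; returns (picture, depth): 400x640x3 uint8, red, green, blue; 400x640 float32, mm along the optical axis (not along the pixel's ray), 0 where there is no reading.
- robot.calibration(name): a dict with "fx", "fy", "cx", "cy" (pixels), "rvec" (rotation vector, rad) and "tvec" (3), from world to camera coordinates, as OpenCV has them. Camera axes: x right, y down, z forward; pixel columns grow to the right and rows downward; lengths in mm; the calibration is good to about 2 mm. A picture is of the moment at which its call begins: read the wrist's pose just before it. calibration takes no time and is no camera call; for the wrist camera it gives the pose at the moment of the call.
- robot.hand_in(): hands the job in, once; it reports no verdict.
The state is a dict: "time_s": time; "qpos": joint angles; "qd": joint speeds; "joint_torque": joint torques, N m; "tool_pos": TCP position; "tcp_rot": TCP orientation; "force": force on the tool from outside, world axes, zero at the start; "ft_torque": the same for the moment, N m; "grip_width": finger opening in mm.
Only numpy, scipy, OpenCV 4.12 (cv2) and the standard library are available. Lean on these libraries where they do the work, as an engineer would, in place of code of your own. Each camera call takes 0.05 s, during which the arm holds its last target.

TASK

On the air distribution block, run the loose brass nut down clockwise with the fingers on its knurled barrel, gently, just until it is finger-tight and no further. Then let go, take the big open-ended spanner from its wooden rest, and turn the nut one more flat (a sixth of a turn, 60 degrees) with it. Slide the spanner off and lay it back across the rest as you found it, leaving everything else on the bench alone.

Things in the scene. Friction and masses are not known exactly. Their poses are not given: they have to be found in the camera images.
- nut_hex (a point): Brass nut turning about an upright axis on an aluminium block. Point on its axis, half-way up its hexagon: 36 mm across flats, 41.6 across corners, 14 high. z up; x is square to one of the six flats and turns with the nut. Clockwise from above tightens; its height stays. The block's top (90x64 mm) is 23 mm lower, with plugs 7 mm high; a rigid 22 mm tube rises through the nut to 55 mm above this point.
- nut_barrel (a point): Same nut: point on its axis, half-way up the round knurled barrel above the hexagon, where fingers take it: 32 mm across, 24 mm high, 19 mm above point nut_hex. Even a 20 N grip can drive it past finger-tight, so feel the torque and stop in time.
- nut: The whole nut, origin at nut_hex. It starts some 0.5 to 1.6 rad short of finger-tight; how much shows nowhere. It runs at about 0.04 N m, then needs about 0.2 N m over 0.12 rad as it meets the ferrule: that is finger-tight. From there it needs about 0.8 N m all the way and does not spring back.
- take_up (a joint): How far the hidden ferrule has been pushed up snug by the nut, in m: 0 until nut and ferrule meet, then 0.5 mm per radian of nut turn up to 0.06 mm (finger-tight), where it stays. Far less than the noise of its reading (0.3 mm), so this moment has to be felt.
- bite (a joint): How far the ferrule has been driven into its seat past finger-tight, in m: 0.5 mm per radian that the nut is turned beyond finger-tight (one flat: 0.52 mm); never comes back. Reading noise 0.3 mm, so count the turn on the nut instead.
- spanner_grip (a point): Open-ended steel spanner, 10 mm thick, 0.2 to 0.3 kg, lying across the two ribs of its rest. Point in the middle of its handle, half-way up its thickness, where to grip it across y. Handle straight, 18 mm wide, from 87 mm behind this point to 40 mm ahead, where the head begins. x along the spanner to the jaw, z up. Below it, between the ribs, is room for fingers.
- spanner_jaw (a point): Middle of the spanner's jaw, 105 mm along x from spanner_grip: the nut's axis lies here when the spanner is on. Jaw faces parallel to x, 37.5 mm apart (1.5 mm over the nut: about 0.08 rad of play either way), open to +x, reaching 20 mm past this point, mouth slightly flared; throat 22 mm behind it; head 58 mm wide, 10 thick.
- spanner: The whole spanner; origin on its underside, 5 mm below spanner_grip, same axes.
- rest: Wooden rest fixed to the bench: floor 120 (x) by 60 mm, 6 mm thick, two ribs across it at x = -45 and +45 mm, each 16 mm thick, 50 mm long, tops 35 mm above the bench. Origin on the bench under its middle. The spanner lies along its x (jaw to +x), spanner_grip over the middle, 40 mm above the bench.
- offcut: Bystander, to be left alone: offcut of pale wood, 110x32x20 mm. Origin under its middle.
- olive: Bystander, to be left alone: spare brass ring, 26 mm across, 10 mm high. Origin under its middle.
- small_spanner: Bystander, to be left alone: a much smaller spanner lying on the bench, 120 mm long, 7 mm thick (too small for the nut). Origin under its middle.
- tape: Bystander, to be left alone: black tape measure, 65x36x60 mm. Origin under its middle.
- hammer: Bystander, to be left alone: hammer lying on the bench. Origin under its middle.
There are look-alikes about, which are no part of the job. Of the things that look like the spanner, the larger one is meant.

How it is judged (in metres and radians):
On the way, in this order (a step that is already met when the one before it is completed fails the run):
1. the nut is run down finger-tight by the fingers (at least 0.08 of the last 0.12 rad taken up, less than 0.2 rad beyond) (value of joint take_up above 4e-05 m and value of joint bite below 0.0001 m and contact force between the fingers and nut above 0.3 N), for 0.1 s.
2. the nut has been turned about one flat further by the spanner (0.80 to 1.32 rad past finger-tight) (value of joint bite between 0.0004 and 0.00066 m and contact force between spanner and nut above 0.3 N), for 0.1 s.
At the end, for the whole second after the job is handed in: The nut was turned 0.80 to 1.32 rad past finger-tight (one flat is 1.05); the spanner is off the nut and lies still, flat across both ribs of its rest, its grip point within 30 mm of the rest's middle and its length within 0.3 rad of the rest's (value of joint bite between 0.0004 and 0.00066 m and contact force between spanner and nut below 0.1 N and horizontal distance between spanner_grip and rest below 0.03 m and angle between the x axis of spanner and the x axis of rest, either way round below 0.3 rad and angle between spanner's own z axis and vertical below 0.1 rad and z of spanner_grip in the frame of rest between 0.036 and 0.044 m and linear speed of spanner below 0.02 m/s); the robot touches nothing.
It fails at once if the fingers drive the nut past finger-tight (by more than 0.25 rad) (value of joint bite above 0.000125 m and contact force between the fingers and nut above 0.5 N).
It fails at once if the nut is overtightened (more than 1.4 rad past finger-tight) (value of joint bite above 0.0007 m).
It fails at once if the barrel is squeezed hard (over 160 N on the two fingers together) (contact force between the fingers and nut above 160 N).
It fails at once if a bystander is disturbed (moved more than 30 mm) (distance of any of offcut, olive, small_spanner, tape, hammer from where it was at the start of the episode above 0.03 m).
It also fails if it takes over 72 s, if anything falls off the work surface, if the arm or the gripper's body presses on something with over 40 N, if the wrist force passes 120 N, or if a joint passes its speed limit or range.

## Working session

There is one attempt and no reset: what is moved stays moved. The work goes in short steps, Python scripts to look and compute and a tool call to move; the robot and the scene stay as the last step left them, time stands still between calls to the robot, and variables do not carry over. Pictures are saved under pics/ and viewed, and the job is handed in when it is done.

Besides the shell and the picture viewer there is one more tool, called after "Request:" in YAML: its name, and indented under it one key for each argument. carry_out: Moves the arm, as the interface text tells. Its arguments: {"type":"object","properties":{"increments":{"type":"array"},"newtons":{"type":"number"}},"required":["increments"]}

```bash
mkdir -p pics
cat > h.py <<'E'
from bench import robot
import numpy as np, cv2
def cam(n):
    c=robot.calibration(n); R=cv2.Rodrigues(np.array(c['rvec'],float))[0]; return c,R,np.array(c['tvec'],float).ravel()
def grab(n,f=None):
    k=cam(n); p,d=robot.grab_frame(n)
    if f: cv2.imwrite('pics/'+f+'.png',p[:,:,::-1]); np.savez('pics/'+f+'.npz',p=p,d=d,R=k[1],t=k[2],K=[k[0]['fx'],k[0]['fy'],k[0]['cx'],k[0]['cy']])
    return p,d
def load(f): return np.load('pics/'+f+'.npz')
def w(z,u,v,d=None):
    fx,fy,cx,cy=z['K']; 
    if d is None: d=z['d'][int(round(v)),int(round(u))]
    return z['R'].T@(np.array([(u-cx)/fx*d,(v-cy)/fy*d,d])-z['t'])
def wz(z,u,v,h):
    fx,fy,cx,cy=z['K']; r=z['R'].T@np.array([(u-cx)/fx,(v-cy)/fy,1]); o=-z['R'].T@z['t']
    return o+r*(h-o[2])/r[2]
def cloud(z):
    fx,fy,cx,cy=z['K']; d=z['d']; v,u=np.indices(d.shape)
    P=np.stack([(u-cx)/fx*d,(v-cy)/fy*d,d],-1)-z['t']; return P@z['R']
def proj(z,P):
    q=z['R']@np.array(P,float)+z['t']; fx,fy,cx,cy=z['K']; return q[0]/q[2]*fx+cx,q[1]/q[2]*fy+cy
def crop(f,u0,v0,u1,v1,s,out):
    p=cv2.imread('pics/'+f+'.png')[v0:v1,u0:u1]; cv2.imwrite('pics/'+out+'.png',cv2.resize(p,None,fx=s,fy=s,interpolation=cv2.INTER_CUBIC))
E
python3 - <<'E'
from h import *
for n in('scene','side','wrist'):
    grab(n,n+'0'); z=load(n+'0'); print(n,z['K'],-z['R'].T@z['t'],z['R'][2])
print(robot.read_state())
E
```

```text
scene [478.60534834 478.60534834 321.42162017 195.22514444] [1309.49543937  113.23913512 1016.89855124] [-0.63296219 -0.10179685 -0.76746092]
side [361.13254969 361.13254969 311.75386164 200.00926477] [  18.30320055 -864.10075206  633.5990972 ] [ 0.46330961  0.74272313 -0.48343205]
wrist [297.50449778 297.50449778 318.33429884 189.72280767] [213.29743209 591.94065887 372.45119279] [ 0.2598696  -0.13016288 -0.95683092]
{'time_s': 0.15, 'qpos': array([ 5.62016757e+01,  1.26655860e+01,  8.75091734e+01, -1.08232674e-04,
        7.99101048e+01, -7.22509900e+00]), 'qd': array([ 0.01027096, -0.13047756, -0.15200684, -0.02351491, -0.04302616,
        0.07495109]), 'joint_torque': array([ 1.00374198e-04, -4.97489226e+01, -3.89901960e+01, -2.50294788e-04,
        7.27561594e-03,  9.85514731e-06]), 'tool_pos': array([279.3557514 , 558.61994657, 249.45687243]), 'tcp_rot': array([[-8.94363453e-01,  4.47340293e-01, -8.22381117e-04],
       [ 4.47341010e-01,  8.94362624e-01, -1.23187931e-03],
       [ 1.84437684e-04, -1.46963263e-03, -9.99998903e-01]]), 'force': array([ 0.27142326, -0.57017535,  0.31140654]), 'ft_torque': array([-0.02948873,  0.01957879,  0.00390563]), 'grip_width': 85.48392303607052}
```

View pics/scene0.png

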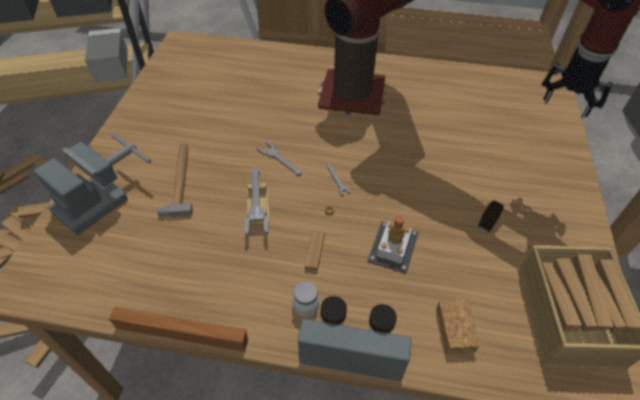

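View pics/side0.png

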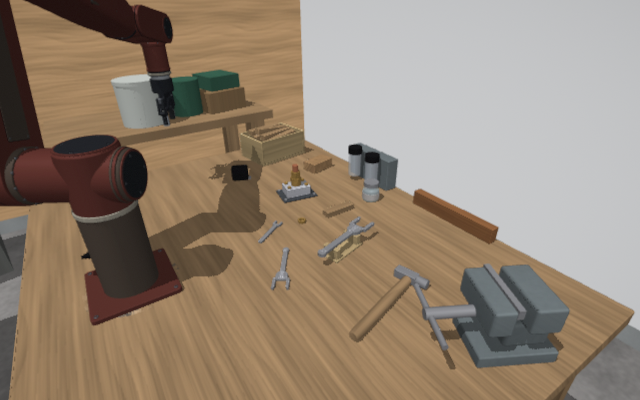

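View pics/wrist0.png

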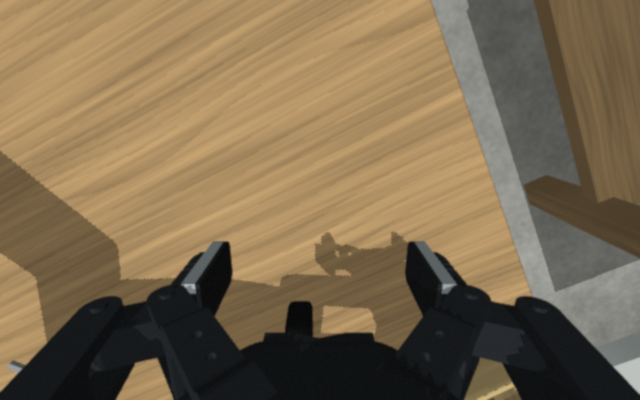

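Run:
```python
from h import *
crop('scene0',220,140,440,290,3.6,'c1')
z=load('scene0'); C=cloud(z)
for u,v in [(396,221),(398,222),(396,233),(391,243),(256,175),(256,190),(256,205),(257,217),(248,230),(265,230),(329,210),(315,250),(283,160),(338,180),(490,217)]: print(u,v,C[v,u].round(1))
```

```text
396 221 [611.8 180.  115.7]
398 222 [617.3 184.5 120.2]
396 233 [620.4 185.3  80.4]
391 243 [620.4 178.8  36.1]
256 175 [ 469.  -204.5   44. ]
256 190 [ 518.4 -191.6   40.4]
256 205 [ 570.6 -177.3   43.5]
257 217 [ 607.4 -164.9   42.6]
248 230 [ 650.9 -176.5   42.4]
265 230 [ 643.8 -134.6   43.4]
329 210 [516.3   7.2  -2.5]
315 250 [662.4  -4.3  17. ]
283 160 [ 361.3 -155.6    3. ]
338 180 [411.6  15.5   5.7]
490 217 [509.2 418.3  56.1]
```

View pics/c1.png

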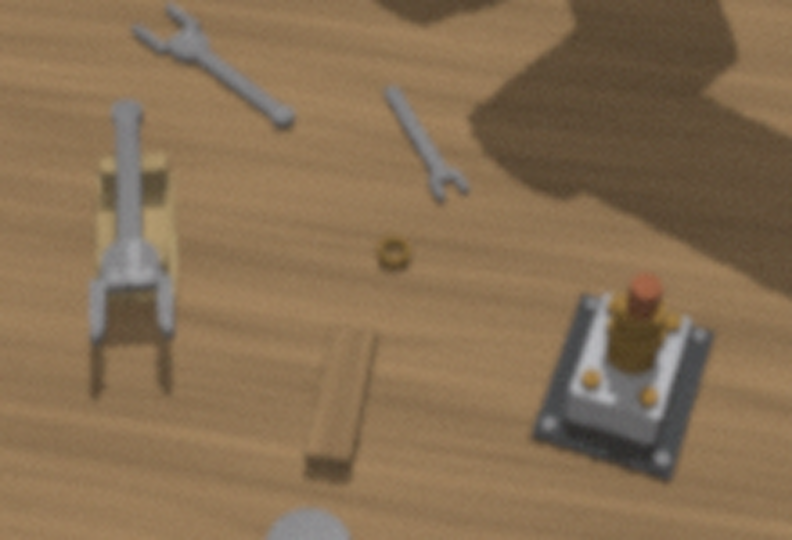

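Request:
carry_out:
  increments:
    - [8.5, 2.4, -2.67, 0, 0]
    - [8.5, 2.4, -2.67, 0, 0]
    - [8.5, 2.4, -2.67, 0, 0]
    - [8.5, 2.4, -2.67, 0, 0]
    - [8.5, 2.4, -2.67, 0, 0]
    - [8.5, 2.4, -2.67, 0, 0]
    - [8.5, 2.4, -2.67, 0, 0]
    - [8.5, 2.4, -2.67, 0, 0]
    - [8.5, 2.4, -2.67, 0, 0]
    - [8.5, 2.4, -2.67, 0, 0]
  newtons: 20

```text
time_s: 0.98
tool_pos: [520.3, 290.4, 250.0]
tcp_rot: [[-0.894, 0.447, -0.0], [0.447, 0.894, -0.0], [0.0, -0.0, -1.0]]
force: [0.0, -0.3, -0.2]
grip_width: 84.8
```

Request:
carry_out:
  increments:
    - [8.5, 2.4, -2.67, 0, 0]
    - [8.5, 2.4, -2.67, 0, 0]
    - [8.5, 2.4, -2.67, 0, 0]
    - [8.5, 2.4, -2.67, 0, 0]
    - [8.5, 0, 0, 0, 0]
    - [8.5, 0, 0, 0, 0]

```text
time_s: 1.48
tool_pos: [616.3, 183.3, 249.5]
tcp_rot: [[-0.893, 0.45, -0.001], [0.45, 0.893, -0.0], [0.001, -0.001, -1.0]]
force: [-0.6, 0.0, -0.4]
grip_width: 85.0
```

Run:
```python
from h import *
s=robot.read_state();print(s['tool_pos'],s['force'],s['ft_torque'],s['qpos'])
grab('wrist','w1')
```

```text
[616.31564118 183.307956   249.50361123] [-0.63245158  0.043773   -0.43928813] [-0.03561559  0.08026763  0.01534069] [ 9.53952034e+00  1.51444792e+01  8.45629983e+01  5.98134414e-03
  8.03620464e+01 -5.36915472e+01]
```

View pics/w1.png

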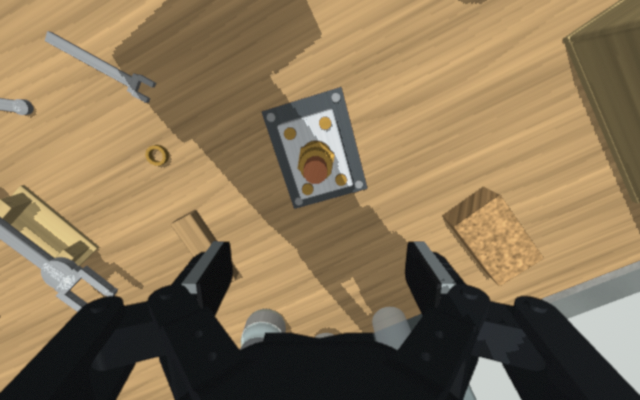

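Run:
```python
from h import *
crop('w1',250,75,380,220,4,'c2')
z=load('w1'); C=cloud(z)
for u,v in [(315,172),(314,168),(318,147),(316,143),(330,128),(300,160),(272,118),(337,97),(298,203),(360,186),(291,133),(326,124),(341,180),(308,188),(290,150)]: print(u,v,C[v,u].round(1))
m=(C[...,2]>112)&(abs(C[...,0]-615)<40)&(abs(C[...,1]-185)<40)&(z['d']>0)
v,u=np.nonzero(m); print(m.sum(),u.mean(),v.mean(),C[m].mean(0),np.percentile(C[m],[2,98],axis=0))
```

```text
315 172 [603.5 187.  118.3]
314 168 [600.  187.7 117.8]
318 147 [590.5 196.4  78.5]
316 143 [587.3 195.7  68.2]
330 128 [582.9 214.9  40.2]
300 160 [592.1 176.3  91.7]
272 118 [544.5 158.6  11.4]
337 97 [557.7 237.7   8.6]
298 203 [652.7 136.2  10.7]
360 186 [667.9 217.   10.2]
291 133 [568.1 174.9  46.5]
326 124 [576.6 213.   46. ]
341 180 [639.9 200.7  46.9]
308 188 [631.5 163.   47.1]
290 150 [584.8 163.9  38.4]
25919 309.46429260388135 346.7497202824183 [603.44795752 186.86547411 306.20084744] [[584.54898821 146.1353838  244.59181101]
 [639.0398143  223.7272641  329.64679861]]
```

View pics/c2.png

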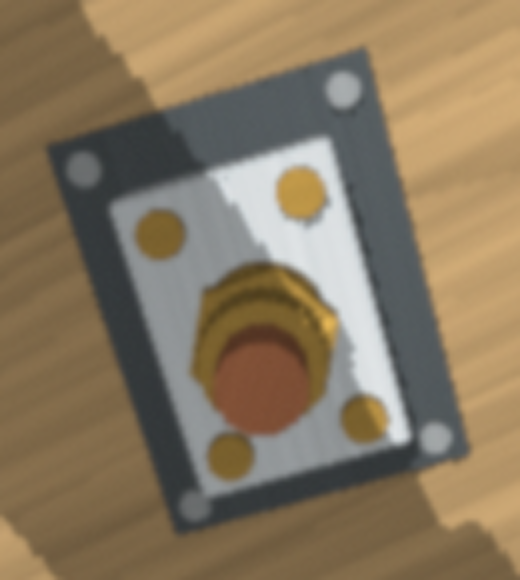

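Run:
```python
from h import *
z=load('w1'); C=cloud(z)
print(wz(z,315.1,171.6,118))
m=(C[...,2]>108)&(C[...,2]<125)&(abs(C[...,0]-604)<30)&(abs(C[...,1]-187)<30)
v,u=np.nonzero(m);print(m.sum(),u.mean(),v.mean(),np.median(C[m],0)); m&=C[...,2]>114; v,u=np.nonzero(m);print(m.sum(),u.mean(),v.mean(),C[m].mean(0))
m=(C[...,2]>33)&(C[...,2]<43)&(abs(C[...,0]-604)<60)&(abs(C[...,1]-187)<60);print(np.median(C[m],0))
m=(abs(C[...,2])<7)&(abs(C[...,0]-604)<160)&(abs(C[...,1]-187)<160);print(np.median(C[m],0))
s=load('scene0');Cs=cloud(s)
m=(Cs[...,2]>108)&(Cs[...,2]<125)&(abs(Cs[...,0]-608)<30)&(abs(Cs[...,1]-187)<30);v,u=np.nonzero(m);print(m.sum(),u.mean(),v.mean(),Cs[m].mean(0)); print(proj(s,[604,187.5,119]),proj(s,[604,187.5,84]))
```

```text
[603.28165215 187.15873833 118.        ]
492 315.0162601626016 170.7378048780488 [602.69481737 187.30872805 117.45321182]
465 315.0387096774194 171.3268817204301 [603.18393933 187.14024844 117.42699211]
[590.80786078 191.76272233  39.44955242]
[ 5.77447472e+02  1.96943740e+02 -4.27888122e-01]
70 399.0285714285714 220.18571428571428 [607.52010026 186.89945227 115.0641511 ]
(np.float64(399.6189861822231), np.float64(218.03776722339424)) (np.float64(397.61657865161874), np.float64(226.8036839667503))
```

Request:
carry_out:
  increments:
    - [8.5, -0.6, 0.15, -1.5, 0]
    - [8.5, -0.6, 0.1, -2.5, 0]
    - [8.5, 0, 0, -2.5, 0]
    - [8.5, 0, 0, -2.5, 0]
    - [8.5, 0, 0, 0, 0]
    - [8.5, 0, 0, 0, 0]

```text
time_s: 2.03
tool_pos: [601.5, 188.8, 158.9]
tcp_rot: [[-0.895, 0.446, -0.004], [0.446, 0.895, -0.0], [0.003, -0.002, -1.0]]
force: [-0.4, -0.1, 1.1]
grip_width: 85.5
```

Run:
```python
from h import *
for i in range(1):
    s=robot.read_state();print(s['tool_pos'],s['force'],s['ft_torque'])
grab('wrist','w2');z=load('w2');C=cloud(z)
s=robot.read_state();print(s['tool_pos'])
m=(C[...,2]>108)&(C[...,2]<125)&(abs(C[...,0]-604)<30)&(abs(C[...,1]-187)<30)
v,u=np.nonzero(m);print(m.sum(),u.mean(),v.mean(),np.median(C[m],0),np.percentile(C[m],[3,97],axis=0))
crop('w2',200,120,440,300,3.2,'c3')
```

```text
[601.51975729 188.75280085 158.88677081] [-0.42949139 -0.11006449  1.05842344] [ 0.02251792 -0.04166076  0.01272333]
[603.11650469 188.74834084 160.95076342]
1063 316.3499529633114 229.04797742238947 [601.76948913 187.62532857 117.38647114] [[593.01403359 177.96386623 110.0093754 ]
 [612.16659375 196.97774143 118.56033773]]
```

View pics/c3.png

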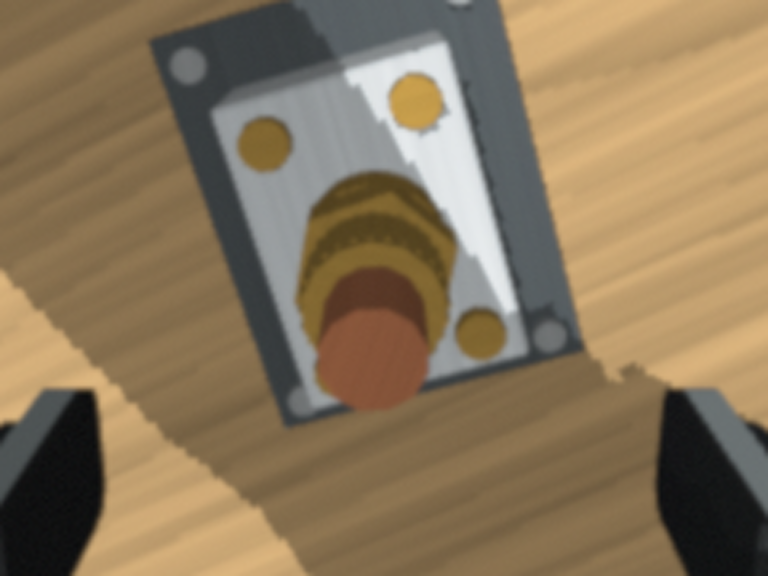

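Request:
carry_out:
  increments:
    - [8.5, 0, 0, -2, 0]
    - [8.5, 0, 0, -2.5, 0]
    - [8.5, 0, 0, -2.4, 0]
    - [8.5, 0, 0, 0, 0]
    - [5.0, 0, 0, 0, 0]
    - [5.0, 0, 0, 0, 0]
    - [5.0, 0, 0, 0, 0]
    - [5.0, 0, 0, 0, 0]
  newtons: 20

```text
time_s: 2.75
tool_pos: [605.2, 188.0, 93.9]
tcp_rot: [[-0.894, 0.447, 0.004], [0.447, 0.894, 0.001], [-0.003, 0.002, -1.0]]
force: [-0.2, -0.2, -0.2]
grip_width: 50.0
```

Run:
```python
from h import *
s=robot.read_state();print(s['tool_pos'],s['force'],s['ft_torque'],s['grip_width'])
grab('wrist','w3'); crop('w3',200,120,440,300,3.2,'c4')
```

```text
[605.1763589  188.03052453  93.89417127] [-0.21800673 -0.16541507 -0.23529251] [ 0.07618123 -0.01861406  0.02800837] 50.02025900860448
```

View pics/c4.png

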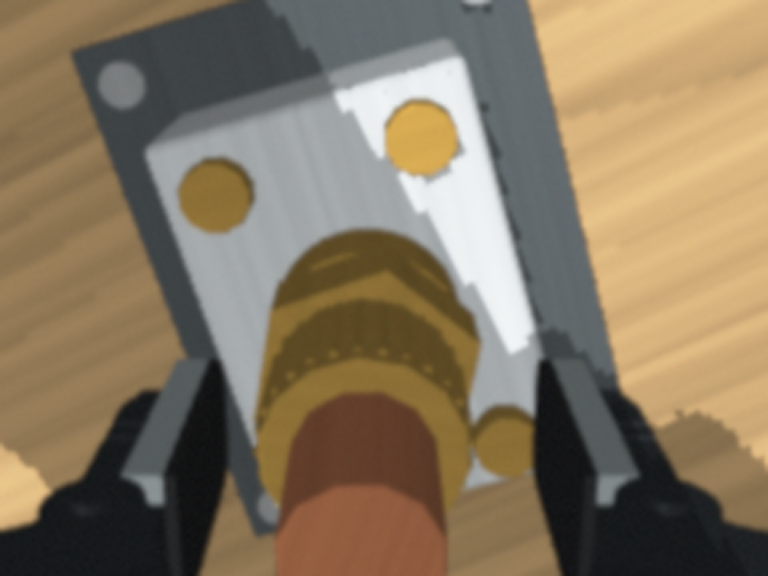

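Request:
carry_out:
  increments:
    - [5.0, -0.09, -0.18, 0, 0]
    - [4.2, 0, 0, 0, 0]
    - [3.4, 0, 0, 0, 0]
    - [3.0, 0, 0, 0, 0]
    - [3.0, 0, 0, 0, 0]
    - [3.0, 0, 0, 0, 0]
  newtons: 20

```text
time_s: 3.3
tool_pos: [603.0, 186.2, 91.8]
tcp_rot: [[-0.894, 0.447, 0.001], [0.447, 0.894, 0.001], [-0.001, 0.001, -1.0]]
force: [0.0, 1.2, 3.1]
grip_width: 31.3
```

```bash
cat > st.py <<'E'
from h import *
s=robot.read_state();print(round(s['time_s'],2),s['tool_pos'].round(1),'F',s['force'].round(2),'T',s['ft_torque'].round(3),round(float(s['grip_width']),1),'q6',s['qpos'][5].round(2),'jt6',round(float(s['joint_torque'][5]),3))
E
python3 st.py
```

```text
3.3 [603.  186.2  91.8] F [0.05 1.24 3.11] T [ 0.372  0.028 -0.015] 31.3 q6 -53.44 jt6 -0.013
```

Request:
carry_out:
  increments:
    - [3.0, 0, 0, 0, -0.06]
    - [3.0, 0, 0, 0, -0.06]
    - [3.0, 0, 0, 0, -0.06]
    - [3.0, 0, 0, 0, -0.06]
    - [3.0, 0, 0, 0, -0.06]

```text
time_s: 3.72
tool_pos: [603.1, 186.3, 91.8]
tcp_rot: [[-0.72, 0.694, 0.001], [0.694, 0.72, 0.001], [-0.0, 0.001, -1.0]]
force: [-0.5, 2.3, 2.9]
grip_width: 31.3
```

```bash
python3 st.py
```

```text
3.72 [603.1 186.3  91.8] F [-0.46  2.32  2.89] T [ 0.337 -0.008  0.058] 31.3 q6 -36.09 jt6 -0.912
```

Request:
carry_out:
  increments:
    - [3.0, 0, 0, 0, -0.04]
    - [3.0, 0, 0, 0, -0.04]

```text
time_s: 3.88
tool_pos: [603.0, 186.3, 91.8]
tcp_rot: [[-0.663, 0.748, 0.001], [0.748, 0.663, 0.001], [-0.0, 0.001, -1.0]]
force: [0.6, 3.1, 3.0]
grip_width: 31.2
```

```bash
python3 st.py
```

```text
3.88 [603.  186.3  91.8] F [0.65 3.1  2.96] T [ 0.422 -0.031  0.066] 31.2 q6 -31.56 jt6 -0.551
```

Request:
carry_out:
  increments:
    - [3.0, 0, 0, 0, -0.05]
    - [3.0, 0, 0, 0, 0]

```text
time_s: 4.05
tool_pos: [603.1, 186.3, 91.8]
tcp_rot: [[-0.625, 0.78, 0.001], [0.78, 0.625, 0.001], [-0.0, 0.001, -1.0]]
force: [0.3, 2.9, 3.3]
grip_width: 31.3
```

```bash
python3 st.py
```

```text
4.05 [603.1 186.3  91.8] F [0.3  2.92 3.32] T [ 0.437  0.014 -0.075] 31.3 q6 -28.71 jt6 0.627
```

Request:
carry_out:
  increments:
    - [3.0, 0, 0, 0, -0.05]

```text
time_s: 4.13
tool_pos: [603.0, 186.3, 91.7]
tcp_rot: [[-0.588, 0.809, 0.001], [0.809, 0.588, 0.001], [-0.0, 0.001, -1.0]]
force: [0.2, 2.3, 3.1]
grip_width: 31.4
```

```bash
python3 st.py
```

```text
4.13 [603.  186.3  91.7] F [0.21 2.32 3.09] T [ 0.45  -0.013  0.015] 31.4 q6 -26.03 jt6 -1.262
```

Request:
carry_out:
  increments:
    - [3.0, 0, 0, 0, -0.03]
    - [3.0, 0, 0, 0, -0.03]

```text
time_s: 4.3
tool_pos: [603.1, 186.3, 91.8]
tcp_rot: [[-0.537, 0.843, 0.001], [0.843, 0.537, 0.001], [0.0, 0.001, -1.0]]
force: [1.5, 2.9, 3.0]
grip_width: 31.1
```

```bash
python3 st.py
```

```text
4.3 [603.1 186.3  91.8] F [1.45 2.9  3.02] T [ 0.46  -0.064  0.002] 31.1 q6 -22.52 jt6 -0.4
```

Request:
carry_out:
  increments:
    - [3.0, 0, 0, 0, -0.03]
    - [3.0, 0, 0, 0, -0.03]

```text
time_s: 4.47
tool_pos: [603.1, 186.3, 91.8]
tcp_rot: [[-0.486, 0.874, 0.001], [0.874, 0.486, 0.001], [0.0, 0.001, -1.0]]
force: [0.2, 2.2, 3.3]
grip_width: 31.2
```

```bash
python3 st.py
```

```text
4.47 [603.1 186.3  91.8] F [0.17 2.23 3.31] T [ 0.474 -0.033  0.034] 31.2 q6 -19.08 jt6 -0.435
```

Request:
carry_out:
  increments:
    - [3.0, 0, 0, 0, -0.03]
    - [3.0, 0, 0, 0, -0.03]

```text
time_s: 4.63
tool_pos: [603.1, 186.3, 91.7]
tcp_rot: [[-0.433, 0.902, 0.001], [0.902, 0.433, 0.001], [0.0, 0.001, -1.0]]
force: [-0.1, 3.1, 3.9]
grip_width: 31.3
```

```bash
python3 st.py
```

```text
4.63 [603.1 186.3  91.7] F [-0.11  3.14  3.87] T [ 0.509 -0.068  0.079] 31.3 q6 -15.65 jt6 -0.435
```

Request:
carry_out:
  increments:
    - [3.0, 0, 0, 0, -0.03]
    - [3.0, 0, 0, 0, -0.03]

```text
time_s: 4.8
tool_pos: [603.1, 186.3, 91.8]
tcp_rot: [[-0.378, 0.926, 0.001], [0.926, 0.378, 0.001], [0.0, 0.001, -1.0]]
force: [0.2, 3.6, 3.3]
grip_width: 31.2
```

```bash
python3 st.py
```

```text
4.8 [603.1 186.3  91.8] F [0.23 3.63 3.31] T [ 0.49  -0.003  0.04 ] 31.2 q6 -12.21 jt6 -0.435
```

Request:
carry_out:
  increments:
    - [3.0, 0, 0, 0, -0.03]
    - [3.0, 0, 0, 0, -0.03]

```text
time_s: 4.97
tool_pos: [603.1, 186.4, 91.8]
tcp_rot: [[-0.322, 0.947, 0.001], [0.947, 0.322, 0.001], [0.0, 0.001, -1.0]]
force: [0.5, 2.8, 3.0]
grip_width: 31.4
```

```bash
python3 st.py
```

```text
4.97 [603.1 186.4  91.8] F [0.53 2.81 3.03] T [0.492 0.013 0.092] 31.4 q6 -8.77 jt6 -0.435
```

Request:
carry_out:
  increments:
    - [3.0, 0, 0, 0, -0.03]
    - [3.0, 0, 0, 0, -0.03]

```text
time_s: 5.13
tool_pos: [603.1, 186.4, 91.8]
tcp_rot: [[-0.264, 0.964, 0.001], [0.964, 0.264, 0.001], [0.0, 0.001, -1.0]]
force: [0.7, 3.2, 3.3]
grip_width: 31.2
```

```bash
python3 st.py
```

```text
5.13 [603.1 186.4  91.8] F [0.74 3.23 3.25] T [ 0.499 -0.069  0.042] 31.2 q6 -5.33 jt6 -0.435
```

Turned 0.84 so far; torque still at the running level.

Request:
carry_out:
  increments:
    - [3.0, 0, 0, 0, -0.03]
    - [3.0, 0, 0, 0, -0.03]

```text
time_s: 5.3
tool_pos: [603.2, 186.4, 91.8]
tcp_rot: [[-0.206, 0.979, 0.001], [0.979, 0.206, 0.001], [0.001, 0.001, -1.0]]
force: [0.5, 3.3, 3.0]
grip_width: 31.2
```

```bash
python3 st.py
```

```text
5.3 [603.2 186.4  91.8] F [0.54 3.26 2.97] T [ 0.496 -0.106  0.047] 31.2 q6 -1.89 jt6 -0.435
```

Request:
carry_out:
  increments:
    - [3.0, 0, 0, 0, -0.03]
    - [3.0, 0, 0, 0, -0.03]

```text
time_s: 5.47
tool_pos: [603.2, 186.4, 91.8]
tcp_rot: [[-0.147, 0.989, 0.001], [0.989, 0.147, 0.001], [0.001, 0.001, -1.0]]
force: [0.9, 2.9, 4.5]
grip_width: 31.5
```

```bash
python3 st.py
```

```text
5.47 [603.2 186.4  91.8] F [0.94 2.91 4.52] T [ 0.504 -0.092 -0.01 ] 31.5 q6 1.54 jt6 -0.435
```

Request:
carry_out:
  increments:
    - [3.0, 0, 0, 0, -0.03]
    - [3.0, 0, 0, 0, -0.03]

```text
time_s: 5.63
tool_pos: [603.2, 186.4, 91.8]
tcp_rot: [[-0.087, 0.996, 0.001], [0.996, 0.087, 0.001], [0.001, 0.001, -1.0]]
force: [1.2, 3.4, 3.9]
grip_width: 31.2
```

```bash
python3 st.py
```

```text
5.63 [603.2 186.4  91.8] F [1.2  3.36 3.9 ] T [ 0.488 -0.102  0.012] 31.2 q6 4.98 jt6 -0.435
```

Request:
carry_out:
  increments:
    - [3.0, 0, 0, 0, -0.03]
    - [3.0, 0, 0, 0, -0.03]

```text
time_s: 5.8
tool_pos: [603.2, 186.4, 91.8]
tcp_rot: [[-0.027, 1.0, 0.001], [1.0, 0.027, 0.001], [0.001, 0.001, -1.0]]
force: [0.4, 3.3, 2.8]
grip_width: 31.0
```

```bash
python3 st.py
```

```text
5.8 [603.2 186.4  91.8] F [0.39 3.26 2.77] T [ 0.507 -0.078  0.065] 31.0 q6 8.42 jt6 -0.435
```

Request:
carry_out:
  increments:
    - [3.0, 0, 0, 0, -0.03]
    - [3.0, 0, 0, 0, -0.03]

```text
time_s: 5.97
tool_pos: [603.2, 186.4, 91.8]
tcp_rot: [[0.032, 0.999, 0.001], [0.999, -0.032, 0.001], [0.001, 0.001, -1.0]]
force: [0.8, 2.6, 3.1]
grip_width: 31.4
```

```bash
python3 st.py
```

```text
5.97 [603.2 186.4  91.8] F [0.76 2.64 3.1 ] T [ 0.587 -0.081  0.195] 31.4 q6 11.85 jt6 -0.275
```

Request:
carry_out:
  increments:
    - [3.0, 0, 0, 0, -0.03]
    - [3.0, 0, 0, 0, -0.03]

```text
time_s: 6.13
tool_pos: [603.2, 186.4, 91.8]
tcp_rot: [[0.092, 0.996, 0.001], [0.996, -0.092, 0.001], [0.001, 0.001, -1.0]]
force: [1.1, 3.5, 2.1]
grip_width: 31.4
```

```bash
python3 st.py
```

```text
6.13 [603.2 186.4  91.8] F [1.12 3.55 2.08] T [ 0.511 -0.083  0.149] 31.4 q6 15.28 jt6 -0.293
```

Request:
carry_out:
  increments:
    - [3.0, 0, 0, 0, -0.03]

```text
time_s: 6.22
tool_pos: [603.2, 186.4, 91.8]
tcp_rot: [[0.122, 0.993, 0.001], [0.993, -0.122, 0.001], [0.001, 0.001, -1.0]]
force: [0.9, 3.0, 3.0]
grip_width: 31.3
```

```bash
python3 st.py
```

```text
6.22 [603.2 186.4  91.8] F [0.94 3.   3.  ] T [ 0.553 -0.095  0.147] 31.3 q6 17.0 jt6 -0.293
```

Request:
carry_out:
  increments:
    - [3.0, 0, 0, 0, -0.02]

```text
time_s: 6.3
tool_pos: [603.2, 186.4, 91.8]
tcp_rot: [[0.142, 0.99, 0.001], [0.99, -0.142, 0.001], [0.001, 0.001, -1.0]]
force: [1.0, 3.0, 2.3]
grip_width: 31.4
```

```bash
python3 st.py
```

```text
6.3 [603.2 186.4  91.8] F [1.05 3.01 2.31] T [ 0.614 -0.169  0.326] 31.4 q6 18.16 jt6 0.076
```

Request:
carry_out:
  increments:
    - [3.0, 0, 0, 0, -0.02]

```text
time_s: 6.38
tool_pos: [603.2, 186.4, 91.8]
tcp_rot: [[0.162, 0.987, 0.001], [0.987, -0.162, 0.001], [0.001, 0.001, -1.0]]
force: [1.0, 2.7, 4.2]
grip_width: 31.4
```

```bash
python3 st.py
```

```text
6.38 [603.2 186.4  91.8] F [0.96 2.69 4.23] T [ 0.294 -0.166  0.372] 31.4 q6 19.3 jt6 0.176
```

Request:
carry_out:
  increments:
    - [3.0, 0, 0, 0, 0]
    - [3.0, 0, 0, 0, 0]
    - [6.0, 0, 0, 0, 0]
    - [6.0, 0, 0, 0, 0]
    - [6.0, 0, 0, 0, 0]
    - [6.0, 0, 0, 0, 0]
    - [6.0, 0, 0, 2, 0]
    - [6.0, 0, 0, 2.5, 0]
    - [6.0, 0, 0, 2.5, 0]
    - [6.0, 0, 0, 2.5, 0]

```text
time_s: 7.22
tool_pos: [602.1, 185.5, 186.6]
tcp_rot: [[0.162, 0.987, -0.002], [0.987, -0.162, -0.001], [-0.001, -0.002, -1.0]]
force: [0.6, -0.4, -0.7]
grip_width: 60.1
```

Request:
carry_out:
  increments:
    - [8.5, 0, 0, 0, 0]
    - [8.5, 0, 0, 0, 0]

```text
time_s: 7.38
tool_pos: [603.8, 185.8, 188.4]
tcp_rot: [[0.162, 0.987, 0.004], [0.987, -0.162, 0.0], [0.001, 0.003, -1.0]]
force: [-0.2, -0.1, 0.1]
grip_width: 81.5
```

```bash
python3 st.py
python3 - <<'E'
from h import *
grab('wrist','w4'); crop('w4',220,120,420,270,4,'c5')
E
```

```text
7.38 [603.8 185.8 188.4] F [-0.21 -0.12  0.07] T [-0.012 -0.004  0.012] 81.5 q6 19.32 jt6 -0.0
```

View pics/c5.png

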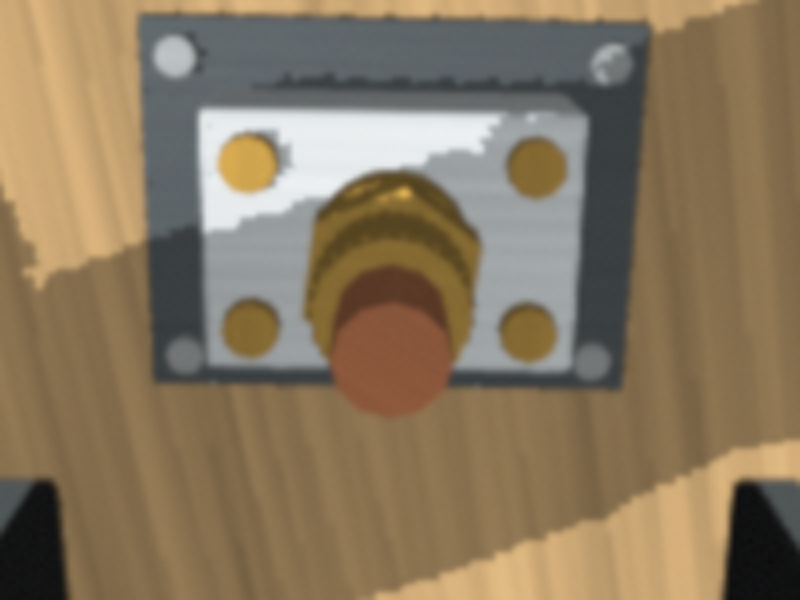

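Request:
carry_out:
  increments:
    - [8.5, 0.4, 2.4, -1.5, 0]
    - [8.5, 0.4, 2.4, -2.5, 0]
    - [8.5, 0, 0, 0, 0]
    - [8.5, 0, 0, 0, 0]

```text
time_s: 7.77
tool_pos: [607.9, 234.0, 141.8]
tcp_rot: [[0.161, 0.987, -0.008], [0.987, -0.161, -0.002], [-0.003, -0.007, -1.0]]
force: [-0.1, 0.0, -0.2]
grip_width: 84.9
```

```bash
python3 st.py
python3 - <<'E'
from h import *
grab('wrist','w5'); z=load('w5'); print(proj(z,[603,187,63]))
u,v=map(int,proj(z,[603,187,75])); u0=max(u-80,0);v0=max(v-60,0);print(u0,v0);crop('w5',u0,v0,u0+160,v0+120,5,'c6')
E
```

```text
7.77 [607.9 234.  141.8] F [-0.07  0.05 -0.25] T [-0.021 -0.018  0.039] 84.9 q6 23.37 jt6 0.103
(np.float64(322.0488719001172), np.float64(264.4367576817827))
242 213
```

View pics/c6.png

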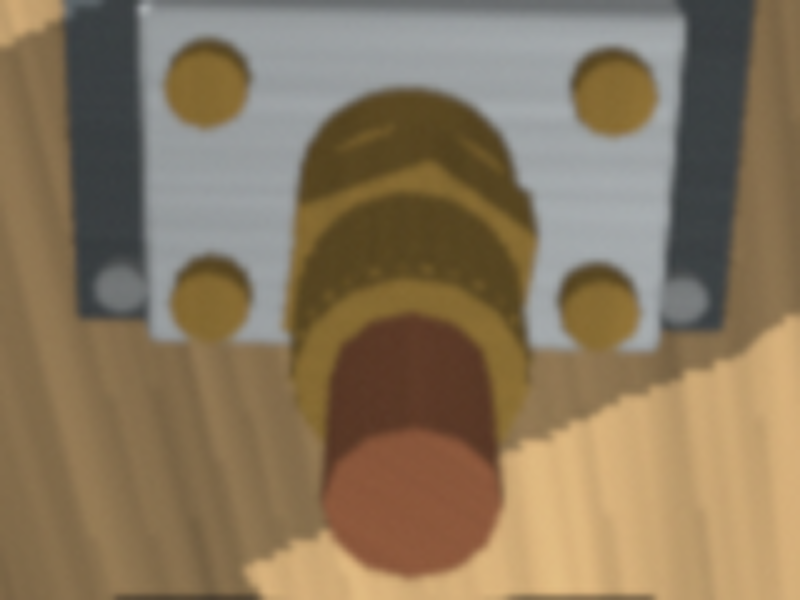

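```bash
cat > fit.py <<'E'
from h import *
from scipy.optimize import least_squares
def fit(f,u0,v0,s,pts,tube,ks=(0,1,2),zt=70):
    z=load(f)
    P=np.array([[u0+(a+.5)/s-.5,v0+(b+.5)/s-.5] for a,b in pts]); T=np.array([u0+tube[0]/s,v0+tube[1]/s])
    best=None
    for y0 in range(0,60,5):
        def r(p):
            e=[]
            for k,q in zip(ks,P):
                a=p[2]+k*np.pi/3; e+=list(np.array(proj(z,[p[0]+20.8*np.cos(a),p[1]+20.8*np.sin(a),zt+p[3]]))-q)
            e+=list(np.array(proj(z,[p[0],p[1],zt+48+p[3]]))-T)
            return e+[p[3]*.3]
        for base in range(0,360,60):
            o=least_squares(r,[603,187,np.radians(base+y0),0])
            if best is None or o.cost<best.cost: best=o
    return best
E
python3 - <<'E'
from fit import *
z=load('w5')
# corner ordering left->right in image
for sg in (1,-1):
    o=fit('w5',242,213,5,[(302,205),(430,162),(535,232)],(412,503),(0,sg,2*sg))
    print(sg,o.cost,o.x[:2],np.degrees(o.x[2])%60,o.x[3],np.round(o.fun,2))
E
```

```text
1 710.9278159981989 [610.36165869 219.50317564] 18.032928106884896 23.472927015218342 [ -4.89   3.42  -3.56  27.36   4.08   0.63   3.23 -23.41   7.04]
-1 1.4453421071226955 [603.98645277 186.28514327] 13.337005440404454 -1.3176850830129292 [-0.73  0.37 -0.18 -0.68  0.9   0.79  0.01 -0.36 -0.4 ]
```

Run:
```python
from h import *
crop('w4',280,150,350,210,10,'c7'); crop('w3',260,180,370,260,7,'c8')
```

```text
(no output)
```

View pics/c7.png

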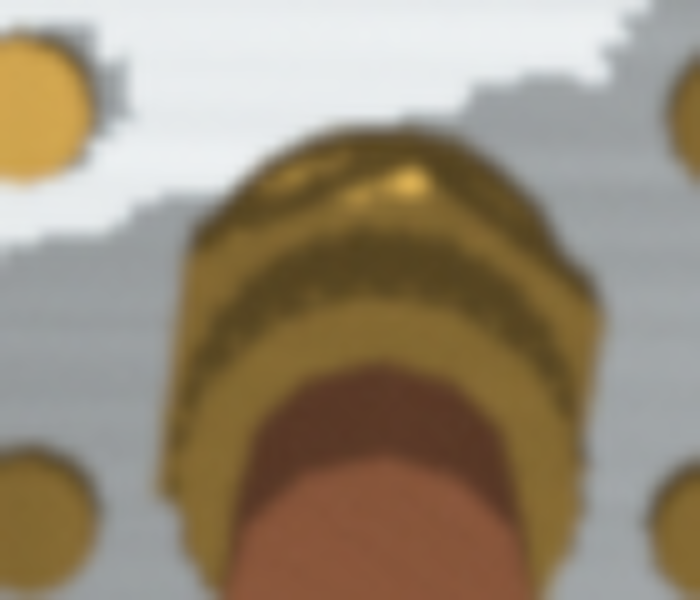

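View pics/c8.png

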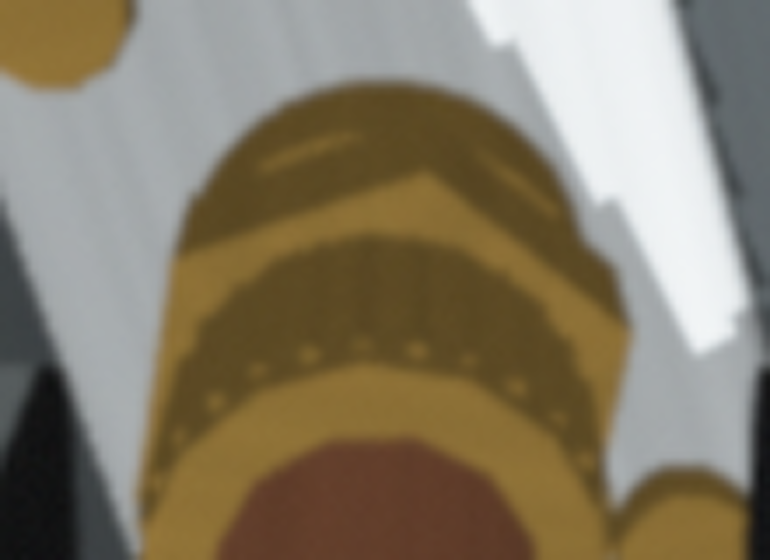

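Run:
```python
from fit import *
def conv(pts,u0,v0,s): return [(u0+(a+.5)/s-.5,v0+(b+.5)/s-.5) for a,b in pts]
def fit2(f,pts,tube,zt=69.3):
    z=load(f); best=None
    for b in range(0,360,20):
        def r(p):
            e=[]
            for k,q in enumerate(pts):
                a=p[2]-k*np.pi/3; e+=list(np.array(proj(z,[p[0]+20.8*np.cos(a),p[1]+20.8*np.sin(a),zt]))-q)
            if tube: e+=list(np.array(proj(z,[p[0],p[1],zt+48]))-tube)
            return e
        o=least_squares(r,[603,187,np.radians(b)])
        if best is None or o.cost<best.cost: best=o
    print(f,best.cost.round(2),best.x[:2].round(1),(np.degrees(best.x[2])%360).round(2),best.fun.round(1))
fit2('w5',conv([(302,205),(430,162),(535,232)],242,213,5),conv([(412,503)],242,213,5)[0])
fit2('w5',conv([(302,205),(430,162),(535,232)],242,213,5),None)
fit2('w4',conv([(190,260),(420,175),(600,305)],280,150,10),conv([(391,360)],220,120,4)[0])
fit2('w4',conv([(190,260),(420,175),(600,305)],280,150,10),None)
fit2('w3',conv([(177,258),(425,172),(628,330)],260,180,7),None)
```

```text
w5 1.48 [603.9 186.8] 133.04 [-0.9  0.1 -0.2 -0.9  0.9  0.8  0.2  0.1]
w5 1.44 [604.  186.7] 133.3 [-0.8  0.2 -0.2 -0.8  1.   0.7]
w4 1.63 [604.1 186.6] 133.12 [-0.6 -0.1 -0.7 -0.9  0.8  0.8  0.4  0.2]
w4 1.46 [604.3 186.5] 133.59 [-0.5  0.1 -0.6 -0.8  1.   0.8]
w3 0.92 [603.6 186.7] 203.7 [-1.   0.1  0.2 -0.3  0.8  0.3]
```

Request:
carry_out:
  increments:
    - [8.5, 0, 0, 3, 0.112]
    - [8.5, 0, 0, 3, 0.112]
    - [8.5, -0.42, -2.35, 1, 0.112]
    - [8.5, -0.42, -2.35, 0, 0.112]
    - [8.5, -0.42, -2.35, 0, 0.112]
    - [8.5, -0.42, -2.35, 0, 0.112]
    - [8.5, -0.42, -2.35, 0, 0.112]
    - [8.5, -0.42, -2.35, 0, 0.112]
    - [8.5, -0.42, -2.35, 0, 0.112]
    - [8.5, -0.42, -2.35, 0, 0.112]

```text
time_s: 8.65
tool_pos: [576.8, 43.7, 217.3]
tcp_rot: [[-0.82, 0.572, 0.001], [0.572, 0.82, -0.001], [-0.001, 0.0, -1.0]]
force: [0.5, -0.0, 0.5]
grip_width: 84.7
```

Request:
carry_out:
  increments:
    - [8.5, -0.42, -2.35, 0, 0.112]
    - [8.5, -0.42, -2.35, 0, 0.112]
    - [8.5, -0.42, -2.35, 0, 0.112]
    - [8.5, -0.42, -2.35, 0, 0.112]
    - [8.5, -0.42, -2.35, 0, 0.112]
    - [8.5, -0.42, -2.35, 0, 0.112]
    - [8.5, -0.42, -2.35, 0, 0.112]
    - [8.5, -0.42, -2.35, 0, 0.112]
    - [8.5, -0.42, -2.35, 0, 0]
    - [8.5, -0.42, -2.35, 0, 0]

```text
time_s: 9.48
tool_pos: [534.4, -191.3, 217.3]
tcp_rot: [[-0.961, -0.278, 0.001], [-0.278, 0.961, -0.001], [-0.001, -0.001, -1.0]]
force: [0.3, -0.5, -0.4]
grip_width: 85.3
```

Request:
carry_out:
  increments:
    - [8.5, 0, 0, 0, 0]
    - [8.5, 0, 0, 0, 0]

```text
time_s: 9.65
tool_pos: [534.5, -191.0, 217.1]
tcp_rot: [[-0.961, -0.275, 0.001], [-0.275, 0.961, -0.001], [-0.001, -0.001, -1.0]]
force: [-0.5, -0.4, -0.1]
grip_width: 85.1
```

```bash
python3 st.py
python3 - <<'E'
from h import *
grab('wrist','w6')
E
```

```text
9.65 [ 534.5 -191.   217.1] F [-0.47 -0.42 -0.09] T [-0.003  0.021  0.011] 85.1 q6 -133.59 jt6 -0.127
```

View pics/w6.png

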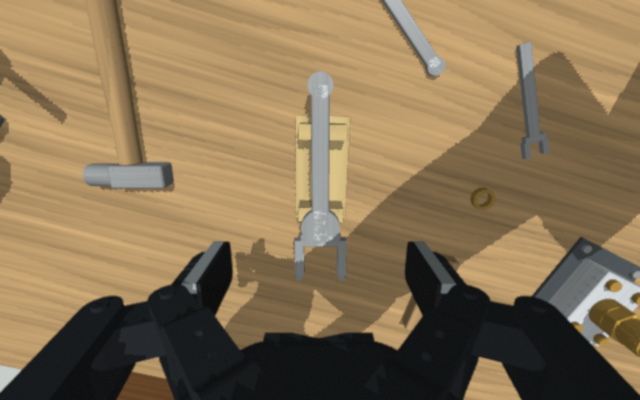

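Run:
```python
from h import *
crop('w6',270,60,380,170,5,'c9');crop('w6',270,180,380,290,5,'c10')
```

```text
(no output)
```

View pics/c9.png

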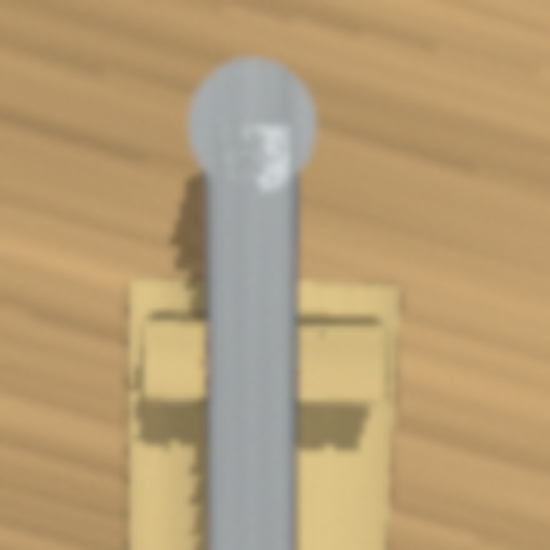

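View pics/c10.png

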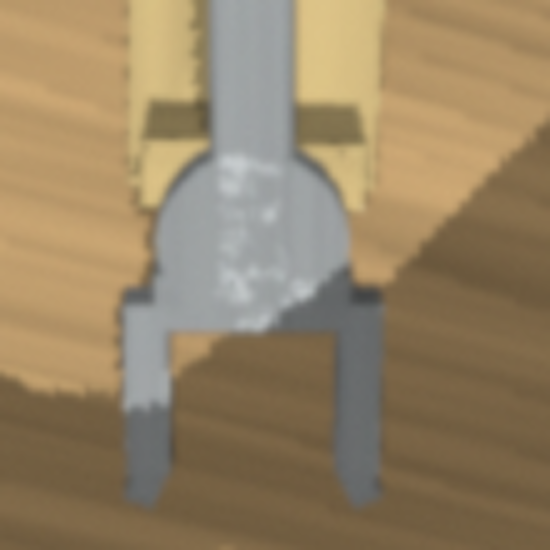

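Run:
```python
from h import *
z=load('w6');C=cloud(z)
f=lambda a,b,u0,v0,h=45:wz(z,u0+(a+.5)/5-.5,v0+(b+.5)/5-.5,h)
h1=f(252.5,250,270,60);h2=f(253.5,100,270,180);th=f(252.5,330,270,180);tip=f(252,503,270,180);tail=f(253,118,270,60);te=f(253,56,270,60)
d=th-h1;d/=np.linalg.norm(d);print(np.degrees(np.arctan2(d[1],d[0])),[ np.degrees(np.arctan2((b-a)[1],(b-a)[0])).round(2) for a,b in((h1,h2),(h1,tip),(tail,tip))])
for n,p,o in(('throat',th,83),('tip',tip,125),('tailc',tail,-87),('tailend',te,-87)): print(n,p.round(1),'grip',(p-d*o).round(1))
for u,v in((320,100),(320,150),(320,225)):print(C[v,u].round(1))
# rest corners floor z=6: back edge corners (128,282),(400,284); ribs top z=35: 
for a,b,h in((128,282,6),(400,284,6),(146,320,35),(383,320,35)):print(f(a,b,270,60,h).round(1))
print(f(142,208,270,180,35).round(1),f(364,208,270,180,35).round(1))
```

```text
16.16624973060962 [np.float64(16.3), np.float64(16.13), np.float64(16.11)]
throat [ 611.2 -166.7   45. ] grip [ 531.5 -189.8   45. ]
tip [ 653.4 -154.6   45. ] grip [ 533.3 -189.4   45. ]
tailc [ 449.4 -213.5   45. ] grip [ 533.  -189.3   45. ]
tailend [ 439.  -216.5   45. ] grip [ 522.6 -192.3   45. ]
[ 463.9 -209.5   43.1]
[ 509.6 -196.2   45.7]
[ 587.7 -173.6   44.8]
[ 487.5 -230.6    6. ]
[ 471.5 -173.4    6. ]
[ 491.6 -223.6   35. ]
[ 478.4 -177.8   35. ]
[ 594.2 -197.1   35. ] [ 580.5 -149.8   35. ]
```

Request:
carry_out:
  increments:
    - [8.5, -0.06, 0.2, -2, 0]
    - [8.5, 0, 0, -3, 0]
    - [8.5, 0, 0, -3, 0]
    - [8.5, 0, 0, -3, 0]
    - [8.5, 0, 0, -3, 0]
    - [8.5, 0, 0, -2, 0]
    - [8.5, 0, 0, -1.6, 0]
    - [8.5, 0, 0, 0, 0]
    - [4.0, 0, 0, 0, 0]
    - [4.0, 0, 0, 0, 0]

```text
time_s: 10.53
tool_pos: [535.5, -187.0, 41.7]
tcp_rot: [[-0.96, -0.279, 0.002], [-0.279, 0.96, -0.001], [-0.001, -0.001, -1.0]]
force: [0.4, -0.5, 0.2]
grip_width: 63.4
```

Request:
carry_out:
  increments:
    - [4.0, 0, 0, 0, 0]
    - [4.0, 0, 0, 0, 0]

```text
time_s: 10.7
tool_pos: [535.7, -187.6, 42.1]
tcp_rot: [[-0.96, -0.279, 0.003], [-0.279, 0.96, -0.001], [-0.002, -0.002, -1.0]]
force: [0.1, -0.5, 0.1]
grip_width: 40.7
```

```bash
python3 st.py
python3 - <<'E'
from h import *
grab('wrist','w7');crop('w7',160,40,480,280,2.5,'c11')
E
```

```text
10.7 [ 535.7 -187.6   42.1] F [ 0.09 -0.5   0.15] T [ 0.012  0.053 -0.031] 40.7 q6 -133.44 jt6 0.001
```

View pics/c11.png

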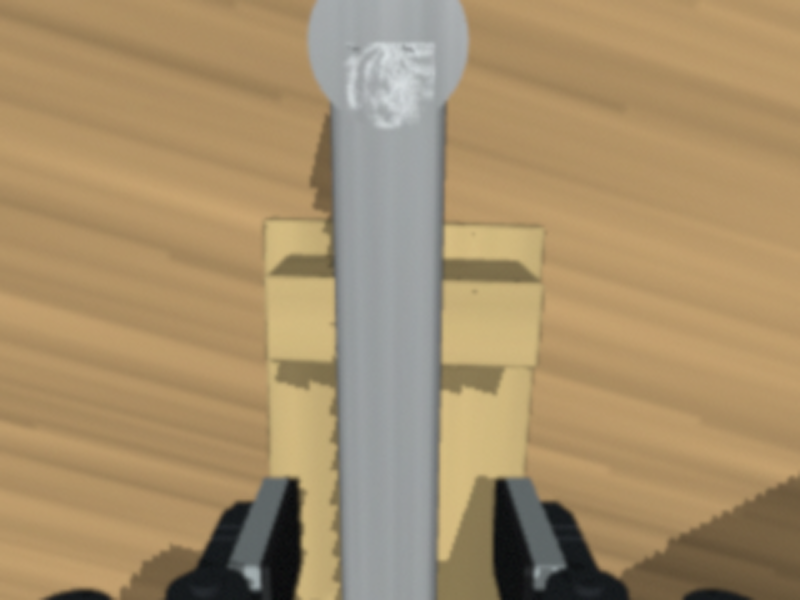

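Request:
carry_out:
  increments:
    - [4.0, 0.02, -0.08, 0, 0]
    - [2.5, 0, 0, 0, 0]
    - [1.0, 0, 0, 0, 0]
    - [1.0, 0, 0, 0, 0]
    - [1.0, 0, 0, 0, 0]
    - [1.0, 0, 0, 0, 0]
  newtons: 120

```text
time_s: 11.25
tool_pos: [535.0, -188.3, 41.1]
tcp_rot: [[-0.96, -0.278, 0.001], [-0.278, 0.96, -0.0], [-0.0, -0.001, -1.0]]
force: [-1.7, 1.2, 6.2]
grip_width: 15.8
```

```bash
python3 st.py
```

```text
11.25 [ 535.  -188.3   41.1] F [-1.71  1.24  6.18] T [ 0.08   0.324 -0.046] 15.8 q6 -133.5 jt6 -0.052
```

Request:
carry_out:
  increments:
    - [1.0, 0, 0, 1.5, 0]
    - [1.0, 0, 0, 2.5, 0]
    - [1.0, 0, 0, 2.5, 0]
    - [1.0, 0, 0, 2.5, 0]
    - [1.0, 0, 0, 1.5, 0]
    - [1.0, 0, 0, 0, 0]

```text
time_s: 11.75
tool_pos: [536.7, -189.0, 149.0]
tcp_rot: [[-0.96, -0.279, 0.006], [-0.279, 0.96, -0.003], [-0.005, -0.004, -1.0]]
force: [1.7, 0.1, -1.5]
grip_width: 15.7
```

Request:
carry_out:
  increments:
    - [1.0, -0.73, 2.82, 0, 0]
    - [1.0, -0.73, 2.82, 0, 0]
    - [1.0, -0.73, 2.82, 0, 0]
    - [1.0, -0.73, 2.82, 0, 0]
    - [1.0, -0.73, 2.82, 0, 0]
    - [1.0, -0.73, 2.82, 0, -0.01]
    - [1.0, -0.73, 2.82, 0, -0.01]
    - [1.0, -0.73, 2.82, 0, -0.01]
    - [1.0, -0.73, 2.82, 0, -0.01]
    - [1.0, -0.73, 2.82, 0, -0.01]

```text
time_s: 12.58
tool_pos: [459.8, 95.3, 143.4]
tcp_rot: [[-0.973, -0.229, -0.003], [-0.229, 0.973, -0.0], [0.003, 0.001, -1.0]]
force: [0.1, 0.1, -2.4]
grip_width: 15.5
```

Request:
carry_out:
  increments:
    - [1.0, -0.73, 2.82, 0, 0]
    - [1.0, -0.73, 2.82, 0, 0]
    - [1.0, 0, 0, 0, 0]
    - [1.0, 0, 0, 0, 0]
    - [1.0, 0, 0, 0, 0]

```text
time_s: 13.0
tool_pos: [446.4, 150.1, 144.0]
tcp_rot: [[-0.973, -0.231, -0.002], [-0.231, 0.973, -0.001], [0.002, -0.0, -1.0]]
force: [-0.3, 0.1, -2.3]
grip_width: 15.7
```

```bash
python3 st.py
python3 - <<'E'
from h import *
grab('wrist','w8'); grab('scene','s1');crop('s1',300,140,460,280,5,'c12'); grab('side','d1'); crop('d1',200,130,360,250,5,'c13')
E
python3 st.py
```

```text
13.0 [446.4 150.1 144. ] F [-0.33  0.12 -2.26] T [-0.016  0.06   0.009] 15.7 q6 -94.34 jt6 0.018
13.15 [447.1 149.5 144.8] F [-0.57  0.07 -2.12] T [-0.003  0.051 -0.024] 15.6 q6 -94.32 jt6 -0.007
```

View pics/w8.png

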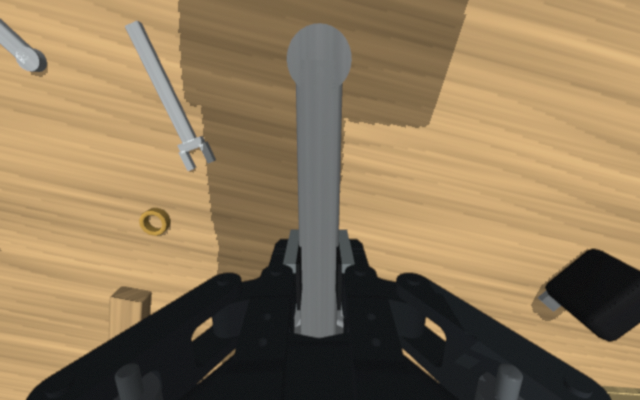

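View pics/c12.png

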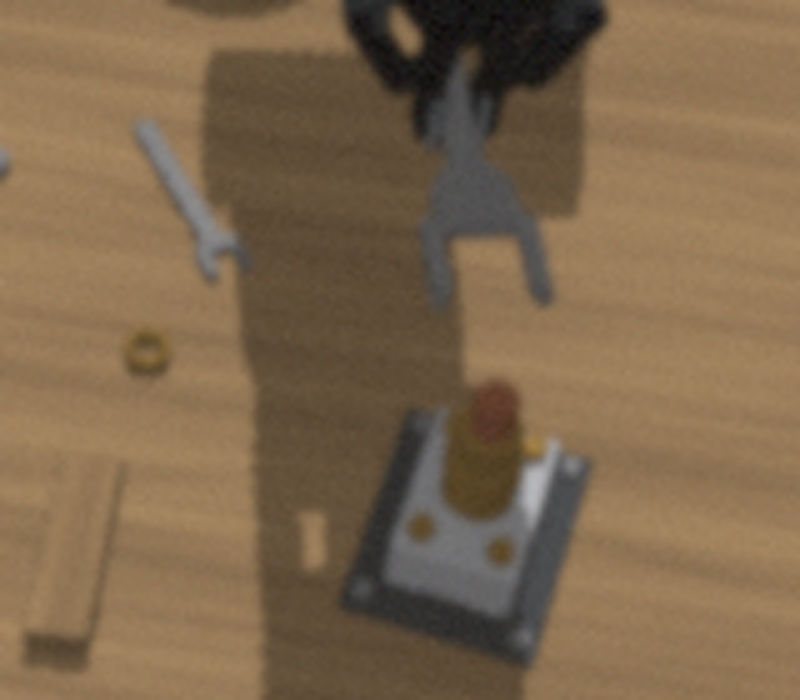

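View pics/c13.png

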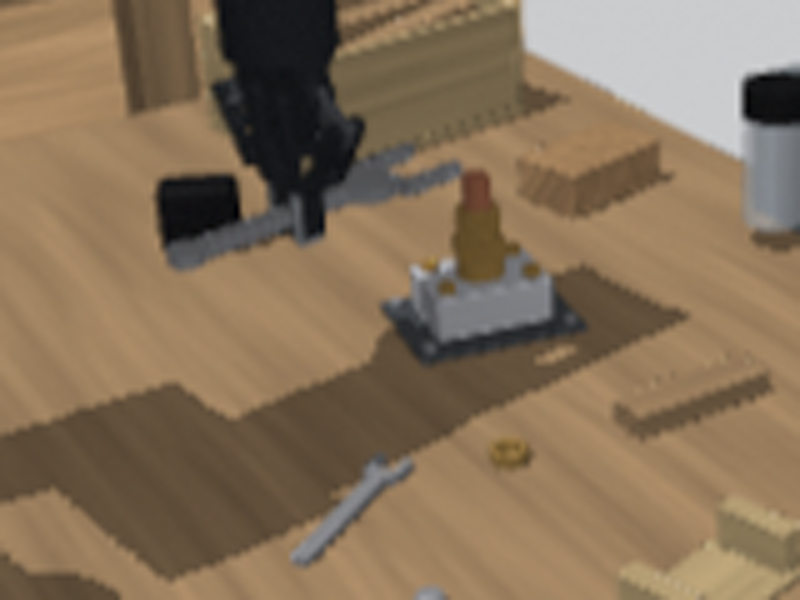

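Run:
```python
from h import *
z=load('w8');C=cloud(z)
for u,v in((319,60),(319,100),(319,150),(319,200),(319,230)):print('w',C[v-2:v+3,u-4:u+5].reshape(-1,3).mean(0).round(1))
# edge tracking of handle by depth
for v in(90,120,150,180,210):
    r=np.nonzero(abs(C[v,280:360,2]-149)<15)[0]; 
    if len(r):print(v,280+r.min(),280+r.max(),wz(z,280+(r.min()+r.max())/2,v,149).round(1))
s=load('s1');S=cloud(s)
m=(S[...,2]>130)&(S[...,2]<165)&(S[...,0]>480)&(S[...,0]<600)&(abs(S[...,1]-170)<60);p=S[m];print(m.sum())
q=p-[447,149.8,0];t=np.radians(13.2);a=q[:,0]*np.cos(t)+q[:,1]*np.sin(t);b=-q[:,0]*np.sin(t)+q[:,1]*np.cos(t)
for lo in range(40,130,8):
    k=(a>=lo)&(a<lo+8)
    if k.sum():print(lo,k.sum(),'b',np.percentile(b[k],[3,97]).round(1),'z',np.median(p[k,2]).round(1))
```

```text
w [360.9 130.2 148.2]
w [374.7 133.6 148. ]
w [393.5 138.1 147.7]
w [414.2 143.  147.6]
w [427.7 146.3 147.7]
90 296 342 [371.2 132.7 149. ]
120 297 341 [381.9 135.3 149. ]
150 297 340 [393.3 137.8 149. ]
180 298 339 [405.4 140.7 149. ]
210 298 339 [418.2 143.8 149. ]
420
40 27 b [-13.6  15.7] z 146.2
48 34 b [-16.   17.7] z 146.4
56 46 b [-20.5  17.9] z 146.0
64 42 b [-20.8  18.7] z 146.0
72 54 b [-25.2  25.2] z 146.2
80 67 b [-28.1  27.8] z 145.5
88 26 b [-28.4  28.4] z 145.5
96 26 b [-28.2  28.4] z 145.8
104 28 b [-28.5  28.1] z 145.2
112 29 b [-28.3  26.7] z 144.6
120 29 b [-28.7  28.7] z 143.2
```

Request:
carry_out:
  increments:
    - [1.0, 0, -0.05, -2, 0]
    - [1.0, 0, 0, -2.5, 0]
    - [1.0, 0, 0, -2.5, 0]
    - [1.0, 0, 0, -1, 0]
    - [1.0, 0, 0, 0, 0]
    - [1.0, 0, 0, 0, 0]

```text
time_s: 13.65
tool_pos: [447.1, 149.4, 65.3]
tcp_rot: [[-0.973, -0.229, -0.001], [-0.229, 0.973, -0.0], [0.001, 0.0, -1.0]]
force: [0.7, 0.1, -1.4]
grip_width: 15.4
```

Request:
carry_out:
  increments:
    - [1.0, 0.58, 0.137, 0, 0]
    - [1.0, 0.58, 0.137, 0, 0]
    - [1.0, 0.58, 0.137, 0, 0]
    - [1.0, 0, 0, 0, 0]
    - [1.0, 0, 0, 0, 0]

```text
time_s: 14.07
tool_pos: [465.5, 154.3, 66.0]
tcp_rot: [[-0.973, -0.23, 0.001], [-0.23, 0.973, 0.0], [-0.001, -0.0, -1.0]]
force: [-1.3, -1.2, -1.7]
grip_width: 15.3
```

```bash
python3 st.py
python3 - <<'E'
from h import *
grab('scene','s2');crop('s2',350,180,450,270,8,'c14'); grab('side','d2'); crop('d2',230,140,350,230,6,'c15')
E
python3 st.py
```

```text
14.07 [465.5 154.3  66. ] F [-1.3  -1.18 -1.67] T [-0.028  0.117 -0.048] 15.3 q6 -94.19 jt6 0.004
14.17 [464.5 154.2  65.4] F [-0.1  -0.37 -1.84] T [0.    0.087 0.007] 15.2 q6 -94.19 jt6 0.0
```

View pics/c14.png

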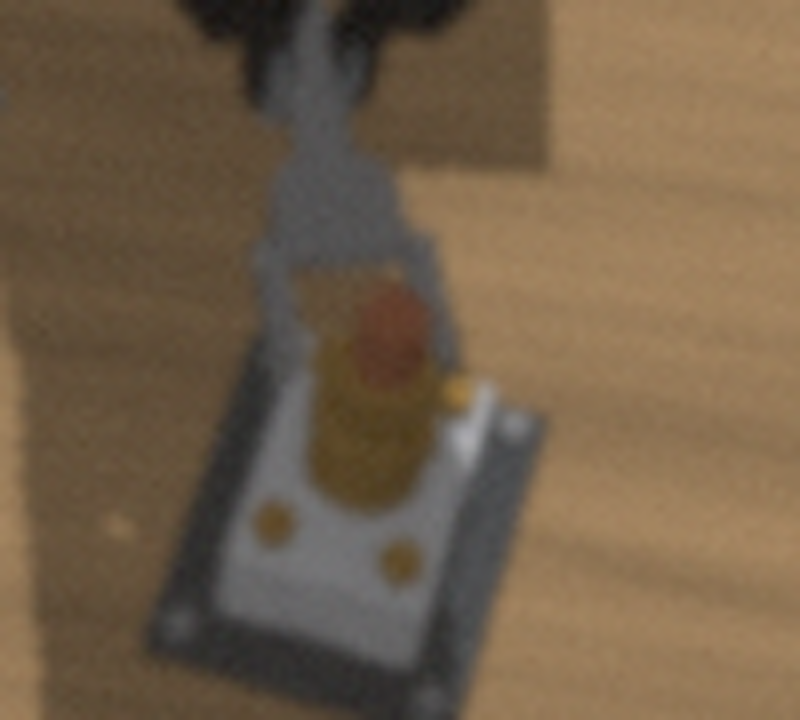

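View pics/c15.png

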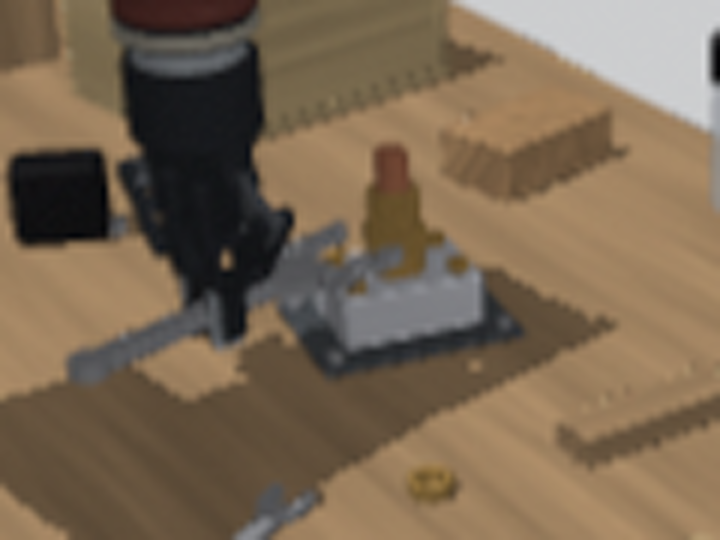

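Request:
carry_out:
  increments:
    - [1.0, 0.5, 0.118, -0.1, 0]
    - [1.0, 0.5, 0.118, 0, 0]
    - [1.0, 0.5, 0.118, 0, 0]
    - [1.0, 0, 0, 0, 0]

```text
time_s: 14.5
tool_pos: [480.9, 157.9, 64.6]
tcp_rot: [[-0.973, -0.23, 0.001], [-0.23, 0.973, 0.0], [-0.002, -0.0, -1.0]]
force: [-0.4, -0.6, -2.3]
grip_width: 15.3
```

```bash
python3 st.py
```

```text
14.5 [480.9 157.9  64.6] F [-0.44 -0.58 -2.28] T [-0.026  0.079 -0.044] 15.3 q6 -94.06 jt6 0.01
```

Request:
carry_out:
  increments:
    - [1.0, 0.4, 0.094, 0, 0]
    - [1.0, 0.4, 0.094, 0, 0]
    - [1.0, 0, 0, 0, 0]

```text
time_s: 14.75
tool_pos: [488.4, 159.6, 64.5]
tcp_rot: [[-0.973, -0.23, 0.001], [-0.23, 0.973, 0.0], [-0.001, -0.0, -1.0]]
force: [0.2, -0.1, -3.0]
grip_width: 15.7
```

```bash
python3 st.py
```

```text
14.75 [488.4 159.6  64.5] F [ 0.18 -0.08 -3.02] T [-0.036 -0.025 -0.027] 15.7 q6 -94.0 jt6 0.007
```

Request:
carry_out:
  increments:
    - [1.0, 0.4, 0.094, 0, 0]
    - [1.0, 0.4, 0.094, 0, 0]
    - [1.0, 0.4, 0.094, 0, 0]
    - [1.0, 0.35, 0.082, 0, 0]
    - [1.0, 0, 0, 0, 0]

```text
time_s: 15.17
tool_pos: [503.9, 163.3, 64.5]
tcp_rot: [[-0.973, -0.23, 0.001], [-0.23, 0.973, 0.0], [-0.001, -0.0, -1.0]]
force: [-0.3, 0.3, -2.9]
grip_width: 15.4
```

```bash
python3 st.py
python3 - <<'E'
from h import *
grab('scene','s3');crop('s3',350,180,450,270,8,'c16'); grab('side','d3'); crop('d3',230,140,350,230,6,'c17')
E
python3 st.py
```

```text
15.17 [503.9 163.3  64.5] F [-0.32  0.32 -2.95] T [-0.008  0.082  0.018] 15.4 q6 -93.88 jt6 0.006
15.27 [503.1 163.2  64.2] F [ 0.89 -0.52 -2.58] T [-0.03   0.079 -0.021] 15.4 q6 -93.88 jt6 0.001
```

View pics/c16.png

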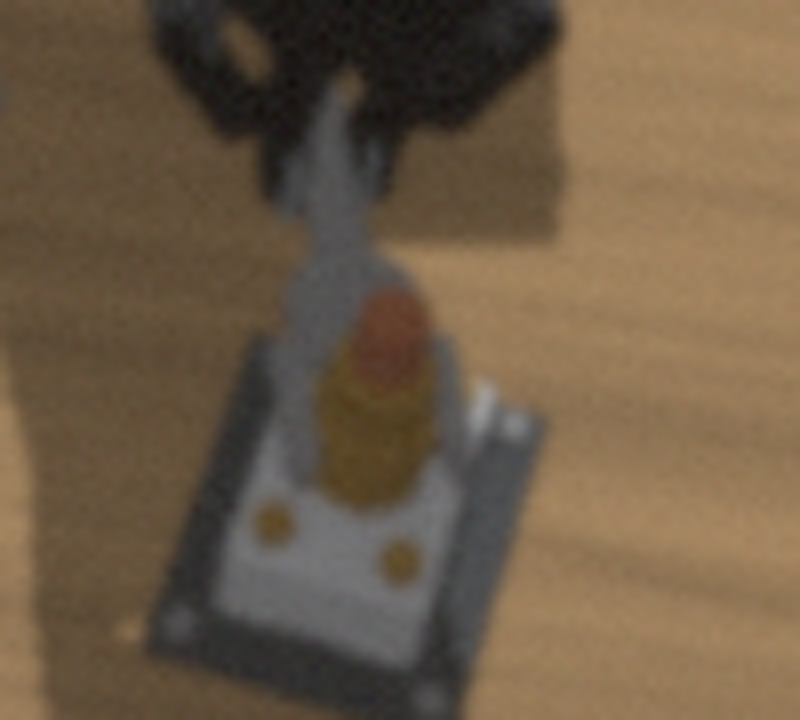

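View pics/c17.png

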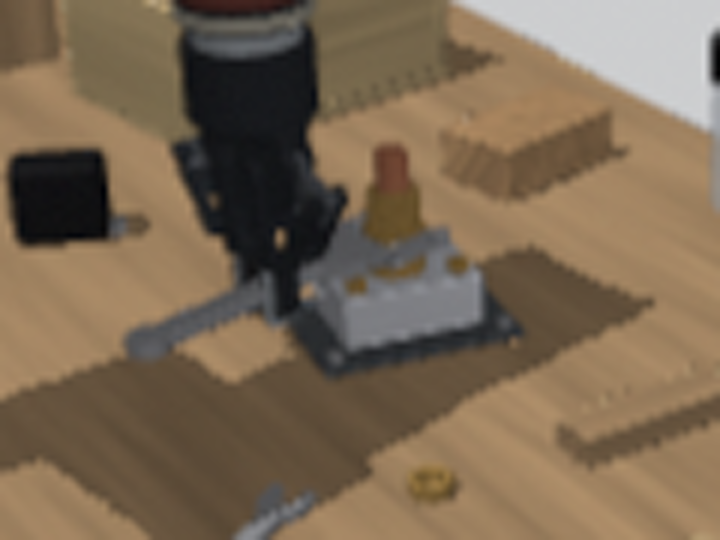

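Run:
```python
import numpy as np
R=102.9;t=np.radians(13.1);a=lambda t:-R*np.array([np.cos(t),np.sin(t)])/10
e=np.zeros(2)
for i in range(22):
    d=a(t-.055*(i+1))-a(t)-e; d=d.round(2); e+=d; print(i,d.tolist(),end=' ')
print(e)
```

```text
0 [-0.11, 0.55] 1 [-0.09, 0.56] 2 [-0.05, 0.57] 3 [-0.02, 0.56] 4 [0.01, 0.57] 5 [0.05, 0.56] 6 [0.07, 0.56] 7 [0.1, 0.56] 8 [0.14, 0.55] 9 [0.16, 0.54] 10 [0.19, 0.53] 11 [0.22, 0.52] 12 [0.26, 0.51] 13 [0.27, 0.49] 14 [0.31, 0.48] 15 [0.33, 0.46] 16 [0.35, 0.44] 17 [0.38, 0.42] 18 [0.4, 0.4] 19 [0.43, 0.38] 20 [0.44, 0.35] 21 [0.46, 0.33] [ 4.3  10.89]
```

Request:
carry_out:
  increments:
    - [1.0, -0.11, 0.55, 0, -0.055]
    - [1.0, -0.09, 0.56, 0, -0.055]
    - [1.0, -0.05, 0.57, 0, -0.055]
    - [1.0, -0.02, 0.56, 0, -0.055]

```text
time_s: 15.6
tool_pos: [500.5, 184.8, 64.3]
tcp_rot: [[-1.0, -0.01, 0.001], [-0.01, 1.0, -0.002], [-0.001, -0.002, -1.0]]
force: [2.6, -4.7, -3.4]
grip_width: 15.7
```

```bash
python3 st.py
```

```text
15.6 [500.5 184.8  64.3] F [ 2.65 -4.67 -3.43] T [-0.784 -0.395  0.288] 15.7 q6 -78.66 jt6 -0.708
```

Request:
carry_out:
  increments:
    - [1.0, 0.01, 0.57, 0, -0.055]
    - [1.0, 0.05, 0.56, 0, -0.055]
    - [1.0, 0.07, 0.56, 0, -0.055]
    - [1.0, 0.1, 0.56, 0, -0.055]

```text
time_s: 15.93
tool_pos: [502.7, 207.2, 64.2]
tcp_rot: [[-0.978, 0.208, 0.0], [0.208, 0.978, -0.002], [-0.001, -0.002, -1.0]]
force: [1.7, -4.9, -3.0]
grip_width: 15.7
```

```bash
python3 st.py
```

```text
15.93 [502.7 207.2  64.2] F [ 1.67 -4.9  -3.01] T [-0.782 -0.262  0.324] 15.7 q6 -63.77 jt6 -0.674
```

Request:
carry_out:
  increments:
    - [1.0, 0.14, 0.55, 0, -0.055]
    - [1.0, 0.16, 0.54, 0, -0.055]
    - [1.0, 0.19, 0.53, 0, -0.055]
    - [1.0, 0.22, 0.52, 0, -0.055]
    - [1.0, 0.26, 0.51, 0, -0.055]
    - [1.0, 0.27, 0.49, 0, -0.055]
    - [1.0, 0.31, 0.48, 0, -0.055]

```text
time_s: 16.52
tool_pos: [517.8, 243.3, 63.9]
tcp_rot: [[-0.829, 0.56, -0.001], [0.56, 0.829, -0.002], [-0.001, -0.002, -1.0]]
force: [1.0, -4.7, -3.5]
grip_width: 15.3
```

```bash
python3 st.py
```

```text
16.52 [517.8 243.3  63.9] F [ 1.01 -4.7  -3.54] T [-0.83  -0.2    0.463] 15.3 q6 -38.55 jt6 -0.552
```

Request:
carry_out:
  increments:
    - [1.0, 0.33, 0.46, 0, -0.055]
    - [1.0, 0.35, 0.44, 0, -0.055]
    - [1.0, 0.38, 0.42, 0, -0.055]
    - [1.0, 0.4, 0.4, 0, -0.055]
    - [1.0, 0.43, 0.38, 0, -0.055]

```text
time_s: 16.93
tool_pos: [536.4, 264.3, 63.7]
tcp_rot: [[-0.645, 0.764, -0.002], [0.764, 0.645, -0.002], [-0.001, -0.003, -1.0]]
force: [-0.5, -4.7, -1.6]
grip_width: 15.5
```

```bash
python3 st.py
python3 - <<'E'
from h import *
s=robot.read_state();x=s['tcp_rot'][:,0];print('heading',np.degrees(np.arctan2(-x[1],-x[0])))
grab('wrist','w9'); grab('scene','s4');crop('s4',350,180,450,270,8,'c18')
E
```

```text
16.93 [536.4 264.3  63.7] F [-0.46 -4.69 -1.64] T [-0.655  0.054  0.458] 15.5 q6 -21.41 jt6 -0.468
heading -49.810751999119624
```

View pics/c18.png

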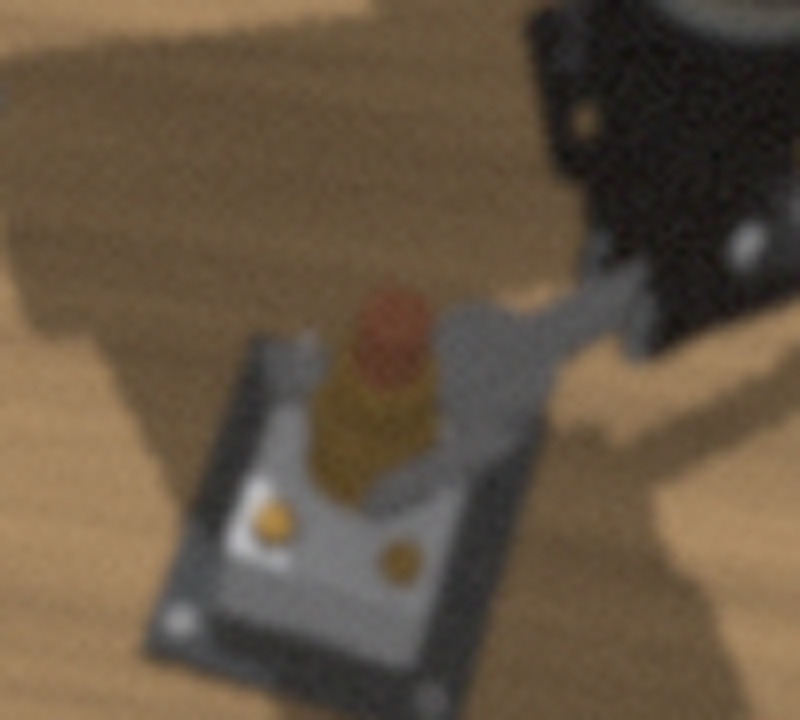

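View pics/w9.png

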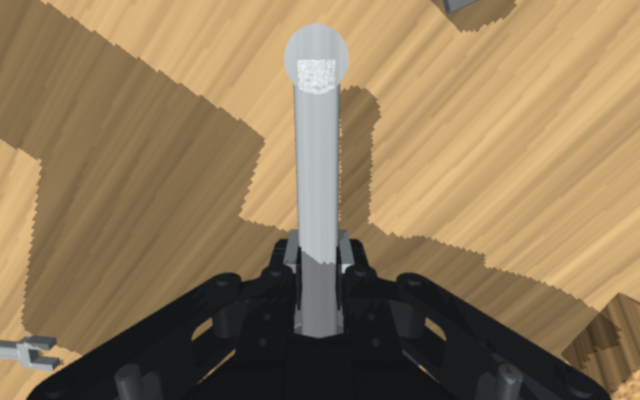

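Request:
carry_out:
  increments:
    - [1.0, -0.3, -0.28, 0, 0.04]
    - [1.0, -0.3, -0.29, 0, 0.04]
    - [1.0, 0, 0, 0, 0]

```text
time_s: 17.28
tool_pos: [530.8, 259.0, 64.2]
tcp_rot: [[-0.707, 0.707, 0.0], [0.707, 0.707, -0.0], [-0.0, 0.0, -1.0]]
force: [1.7, -1.0, -3.0]
grip_width: 15.1
```

```bash
python3 st.py
```

```text
17.28 [530.8 259.   64.2] F [ 1.75 -1.   -3.03] T [ 0.002 -0.095  0.076] 15.1 q6 -26.64 jt6 -0.508
```

Forces relaxed; sliding off along the spanner.

Request:
carry_out:
  increments:
    - [1.0, -0.35, 0.35, 0, 0]
    - [1.0, -0.35, 0.35, 0, 0]
    - [1.0, -0.35, 0.35, 0, 0]

```text
time_s: 17.53
tool_pos: [519.9, 270.6, 64.3]
tcp_rot: [[-0.705, 0.709, -0.001], [0.709, 0.705, 0.0], [0.001, -0.0, -1.0]]
force: [0.5, 0.3, -1.5]
grip_width: 15.6
```

```bash
python3 st.py
```

```text
17.53 [519.9 270.6  64.3] F [ 0.5   0.34 -1.48] T [ 0.139  0.171 -0.066] 15.6 q6 -25.08 jt6 -0.156
```

Request:
carry_out:
  increments:
    - [1.0, -0.45, 0.45, 0, 0]
    - [1.0, -0.45, 0.45, 0, 0]
    - [1.0, -0.45, 0.45, 0, 0]
    - [1.0, -0.45, 0.45, 0, 0]
    - [1.0, -0.45, 0.45, 0, 0]
    - [1.0, -0.45, 0.45, 0, 0]
    - [1.0, -0.45, 0.45, 0, 0]
    - [1.0, 0, 0, 0, 0]

```text
time_s: 18.2
tool_pos: [487.9, 302.4, 64.2]
tcp_rot: [[-0.706, 0.708, -0.001], [0.708, 0.706, 0.0], [0.001, -0.0, -1.0]]
force: [-0.1, -0.4, -2.2]
grip_width: 15.6
```

```bash
python3 st.py
```

```text
18.2 [487.9 302.4  64.2] F [-0.12 -0.38 -2.23] T [ 0.098  0.071 -0.   ] 15.6 q6 -21.02 jt6 0.145
```

Request:
carry_out:
  increments:
    - [1.0, 0, 0, 2, 0]
    - [1.0, 0, 0, 2.5, 0]
    - [1.0, 0, 0, 2.5, 0]
    - [1.0, 0, 0, 2, 0]

```text
time_s: 18.53
tool_pos: [489.5, 301.6, 156.1]
tcp_rot: [[-0.705, 0.709, 0.001], [0.709, 0.705, 0.0], [-0.001, 0.001, -1.0]]
force: [0.9, 0.5, -2.7]
grip_width: 15.2
```

Request:
carry_out:
  increments:
    - [1.0, 0.3, -2.5, 0, 0.07]
    - [1.0, 0.3, -3, 0, 0.07]
    - [1.0, 0.3, -3, 0, 0.07]
    - [1.0, 0.3, -3, 0, 0.07]
    - [1.0, 0.3, -3, 0, 0.07]
    - [1.0, 0.3, -3, 0, 0.07]
    - [1.0, 0.3, -3, 0, 0.07]
    - [1.0, 0.3, -3, 0, 0.07]
    - [1.0, 0.3, -3, 0, 0.07]
    - [1.0, 0.3, -3, 0, 0.07]

```text
time_s: 19.37
tool_pos: [518.9, 4.9, 154.5]
tcp_rot: [[-0.996, 0.084, 0.0], [0.084, 0.996, -0.0], [-0.0, -0.0, -1.0]]
force: [0.8, 0.1, -1.5]
grip_width: 15.9
```

Request:
carry_out:
  increments:
    - [1.0, 0.3, -3, 0, 0.07]
    - [1.0, 0.3, -3, 0, 0.07]
    - [1.0, 0.3, -3, 0, 0.07]
    - [1.0, 0.3, -3, 0, 0.07]
    - [1.0, 0.3, -3, 0, 0.07]
    - [1.0, 0.2, -2.5, 0, 0.017]
    - [1.0, 0, -2, 0, 0]
    - [1.0, 0, 0, 0, 0]
    - [1.0, 0, 0, 0, 0]

```text
time_s: 20.12
tool_pos: [535.8, -189.6, 154.2]
tcp_rot: [[-0.962, -0.273, -0.0], [-0.273, 0.962, 0.0], [0.0, 0.0, -1.0]]
force: [-1.0, 1.3, -2.7]
grip_width: 15.5
```

```bash
python3 st.py;  python3 - <<'E'
from h import *
s=robot.read_state();x=s['tcp_rot'][:,0];print('heading',np.degrees(np.arctan2(-x[1],-x[0])))
E
```

```text
20.12 [ 535.8 -189.6  154.2] F [-1.02  1.29 -2.65] T [ 0.009  0.038 -0.031] 15.5 q6 -133.3 jt6 -0.101
heading 15.856973209351729
```

Request:
carry_out:
  increments:
    - [1.0, -0.05, 0.1, -2.5, 0]
    - [1.0, 0, 0, -2.5, 0]
    - [1.0, 0, 0, -2.5, 0]
    - [1.0, 0, 0, -2, 0]
    - [1.0, 0, 0, -1, 0]
    - [1.0, 0, 0, -0.4, 0]
    - [1.0, 0, 0, 0, 0]

```text
time_s: 20.7
tool_pos: [535.1, -186.6, 44.7]
tcp_rot: [[-0.961, -0.276, -0.001], [-0.276, 0.961, 0.001], [0.001, 0.001, -1.0]]
force: [0.1, 0.3, -3.1]
grip_width: 15.6
```

```bash
python3 st.py;  python3 - <<'E'
from h import *
grab('side','d4');crop('d4',290,190,410,280,6,'c19')
E
```

```text
20.7 [ 535.1 -186.6   44.7] F [ 0.06  0.27 -3.12] T [ 0.018  0.102 -0.03 ] 15.6 q6 -133.24 jt6 0.005
```

View pics/c19.png

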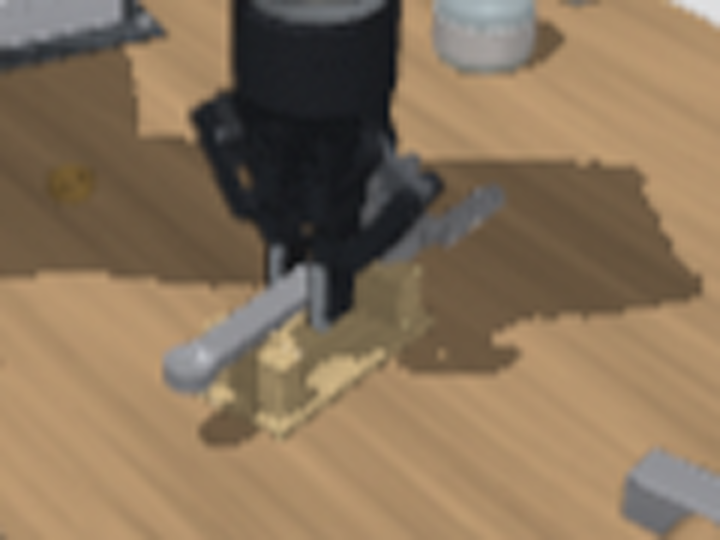

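Hanging just above the ribs; lower in 1 mm steps until the weight is taken.

Request:
carry_out:
  increments:
    - [1.0, 0, -0.05, -0.15, 0]
    - [1.0, 0, 0, -0.1, 0]
    - [1.0, 0, 0, 0, 0]

```text
time_s: 21.0
tool_pos: [536.2, -188.3, 43.9]
tcp_rot: [[-0.961, -0.276, 0.002], [-0.276, 0.961, -0.001], [-0.001, -0.001, -1.0]]
force: [-0.1, -0.2, -2.3]
grip_width: 16.2
```

```bash
python3 st.py
```

```text
21.0 [ 536.2 -188.3   43.9] F [-0.08 -0.25 -2.34] T [-0.076  0.042  0.037] 16.2 q6 -133.3 jt6 -0.001
```

Request:
carry_out:
  increments:
    - [1.0, 0, 0, -0.05, 0]
    - [1.0, 0, 0, -0.05, 0]
    - [1.0, 0, 0, 0, 0]

```text
time_s: 21.25
tool_pos: [535.6, -188.1, 42.0]
tcp_rot: [[-0.961, -0.275, 0.0], [-0.275, 0.961, -0.0], [-0.0, -0.0, -1.0]]
force: [-0.4, -1.3, -2.6]
grip_width: 16.1
```

```bash
python3 st.py
```

```text
21.25 [ 535.6 -188.1   42. ] F [-0.38 -1.28 -2.59] T [-0.028  0.024  0.033] 16.1 q6 -133.3 jt6 0.001
```

Request:
carry_out:
  increments:
    - [1.0, 0, 0, -0.05, 0]
    - [1.0, 0, 0, -0.05, 0]
    - [1.0, 0, 0, 0, 0]

```text
time_s: 21.5
tool_pos: [535.6, -188.1, 41.1]
tcp_rot: [[-0.961, -0.276, 0.0], [-0.276, 0.961, -0.0], [0.0, -0.0, -1.0]]
force: [-2.3, -0.4, 1.2]
grip_width: 15.4
```

```bash
python3 st.py
```

```text
21.5 [ 535.6 -188.1   41.1] F [-2.26 -0.41  1.21] T [ 0.     0.239 -0.008] 15.4 q6 -133.3 jt6 -0.006
```

Weight taken by the ribs. Release slowly, then rise.

Request:
carry_out:
  increments:
    - [2.5, 0, 0, 0, 0]
    - [3.5, 0, 0, 0, 0]
    - [5.0, 0, 0, 0, 0]
    - [5.0, 0, 0, 0, 0]
    - [5.0, 0, 0, 0, 0]
    - [5.0, 0, 0, 1.5, 0]
    - [6.0, 0, 0, 2.5, 0]
    - [8.5, 0, 0, 3, 0]
    - [8.5, 0, 0, 3, 0]
    - [8.5, 0, 0, 3, 0]
  newtons: 30

```text
time_s: 22.33
tool_pos: [535.2, -187.8, 172.0]
tcp_rot: [[-0.961, -0.276, -0.0], [-0.276, 0.961, 0.0], [0.0, 0.0, -1.0]]
force: [1.8, -0.9, 0.2]
grip_width: 85.0
```

Request:
carry_out:
  increments:
    - [8.5, 0, 0, 3, 0]
    - [8.5, 0, 0, 1.5, 0]
    - [8.5, 0, 0, 0, 0]
    - [8.5, 0, 0, 0, 0]

```text
time_s: 22.67
tool_pos: [536.0, -188.2, 216.8]
tcp_rot: [[-0.961, -0.276, 0.002], [-0.276, 0.961, -0.001], [-0.002, -0.002, -1.0]]
force: [-1.5, 0.6, -0.6]
grip_width: 85.2
```

```bash
python3 st.py;  python3 - <<'E'
from h import *
grab('wrist','w10')
E
```

```text
22.67 [ 536.  -188.2  216.8] F [-1.49  0.62 -0.58] T [-0.066 -0.038  0.02 ] 85.2 q6 -133.3 jt6 0.0
```

View pics/w10.png

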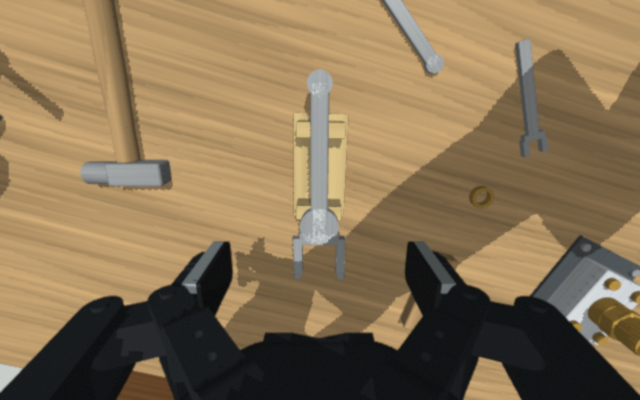

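Request:
carry_out:
  increments:
    - [8.5, 0.42, 2.35, 0, -0.112]
    - [8.5, 0.42, 2.35, 0, -0.112]
    - [8.5, 0.42, 2.35, 0, -0.112]
    - [8.5, 0.42, 2.35, 0, -0.112]
    - [8.5, 0.42, 2.35, 0, -0.112]
    - [8.5, 0.42, 2.35, 0, -0.112]
    - [8.5, 0.42, 2.35, 0, -0.112]
    - [8.5, 0.42, 2.35, 0, -0.112]
    - [8.5, 0.42, 2.35, 0, -0.112]
    - [8.5, 0.42, 2.35, 0, -0.112]

```text
time_s: 23.55
tool_pos: [576.2, 48.3, 213.0]
tcp_rot: [[-0.663, 0.749, -0.004], [0.749, 0.663, 0.0], [0.003, -0.003, -1.0]]
force: [0.5, 0.1, 0.2]
grip_width: 85.4
```

Request:
carry_out:
  increments:
    - [8.5, 0.42, 2.35, 0, -0.112]
    - [8.5, 0.42, 2.35, 0, -0.112]
    - [8.5, 0.42, 2.35, 0, -0.112]
    - [8.5, 0.42, 2.35, 0, -0.112]
    - [8.5, 0.42, 2.35, 0, -0.112]
    - [8.5, 0.42, 2.35, 0, -0.112]
    - [8.5, 0.42, 2.35, 0, -0.112]
    - [8.5, 0.42, 2.35, 0, -0.112]

```text
time_s: 24.22
tool_pos: [609.9, 235.9, 212.7]
tcp_rot: [[0.171, 0.985, -0.004], [0.985, -0.171, -0.001], [-0.002, -0.004, -1.0]]
force: [-0.4, -1.0, 0.1]
grip_width: 84.9
```

Request:
carry_out:
  increments:
    - [8.5, 0, 0, -2.5, 0]
    - [8.5, 0, 0, -2.5, 0]
    - [8.5, 0, 0, -2.4, 0]
    - [8.5, 0, 0, 0, 0]
    - [8.5, 0, 0, 0, 0]

```text
time_s: 24.63
tool_pos: [608.6, 234.5, 138.0]
tcp_rot: [[0.165, 0.986, -0.007], [0.986, -0.165, -0.002], [-0.003, -0.007, -1.0]]
force: [0.7, -0.0, -0.3]
grip_width: 85.0
```

```bash
python3 st.py;  python3 - <<'E'
from h import *
grab('wrist','w11'); z=load('w11')
u,v=map(int,proj(z,[603,187,75])); u0=max(u-80,0);v0=max(v-60,0);print(u0,v0);crop('w11',u0,v0,u0+160,v0+120,5,'c20')
E
```

```text
24.63 [608.6 234.5 138. ] F [ 0.75 -0.03 -0.34] T [-0.013  0.02   0.019] 85.0 q6 23.66 jt6 0.0
241 216
```

View pics/c20.png

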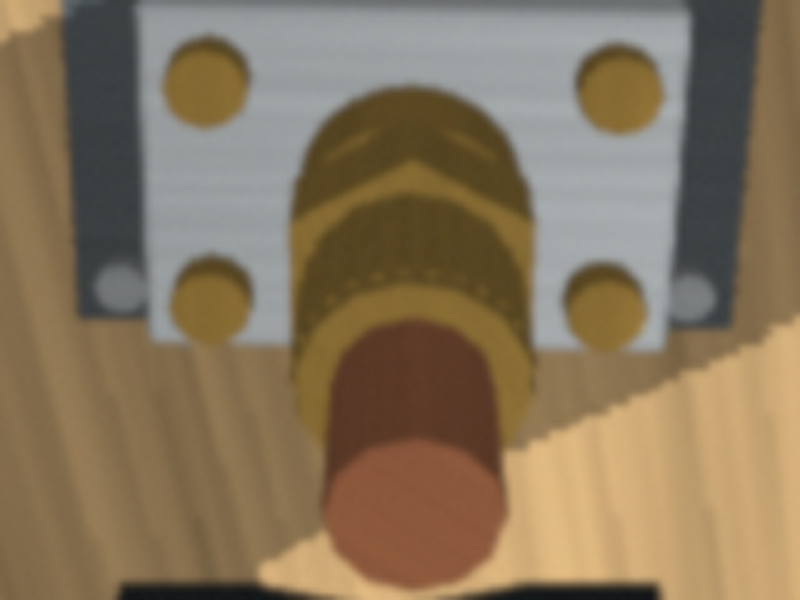

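Run:
```python
from fit import *
o=fit('w11',241,216,5,[(292,222),(412,160),(533,218)],(415,513),(0,-1,-2))
print(o.cost,o.x[:2],np.degrees(o.x[2])%60,o.x[3],np.round(o.fun,2))
```

```text
0.7979910598653015 [604.13753993 186.36753425] 21.63383720683504 -1.3080700679291373 [-0.65  0.31 -0.12 -0.47  0.64  0.46  0.1  -0.22 -0.39]
```

Request:
carry_out:
  increments:
    - [8.5, 0, 0, 2.5, 0]
    - [8.5, 0, 0, 2.5, 0]
    - [8.5, 0, 0, 2.5, 0]
    - [8.5, 0, 0, 0, 0]
    - [8.5, 0, 0, 0, 0]
    - [8.5, 0, 0, 0, 0]

```text
time_s: 25.18
tool_pos: [611.5, 235.0, 218.2]
tcp_rot: [[0.165, 0.986, 0.002], [0.986, -0.165, 0.0], [0.001, 0.002, -1.0]]
force: [-0.8, -0.2, 0.0]
grip_width: 84.8
```

Run:
```python
from h import *
grab('scene','s9'); crop('s9',130,120,530,300,2,'c21')
z=load('w10');C=cloud(z)
for u,v in((319,95),(319,150),(319,225)):print(C[v,u].round(1))
f=lambda u,v:wz(z,u,v,45)
a,b=f(320,110),f(320,200)
# handle centre by height mask
m=abs(C[...,2]-45)<5
pts=[]
for v in range(110,200,10):
    r=np.nonzero(m[v,300:340])[0]; pts.append(f(300+(r.min()+r.max())/2,v)) if len(r) else 0
p=np.array(pts);d=p[-1]-p[0];print('heading',np.degrees(np.arctan2(d[1],d[0])),p.mean(0).round(1))
z=load('w9');C=cloud(z);m=abs(C[...,2]-69)<8;pts=[]
for v in range(95,220,10):
    r=np.nonzero(m[v,280:360])[0]; pts.append(wz(z,280+(r.min()+r.max())/2,v,68)) if len(r) else 0
p=np.array(pts);d=p[-1]-p[0];print('loaded heading',np.degrees(np.arctan2(d[1],d[0])))
```

```text
[ 461.6 -209.    44.5]
[ 511.6 -194.6   46. ]
[ 589.9 -171.9   44.2]
heading 15.788898875515963 [ 512.3 -194.    45. ]
loaded heading -49.06393542100341
```

View pics/c21.png

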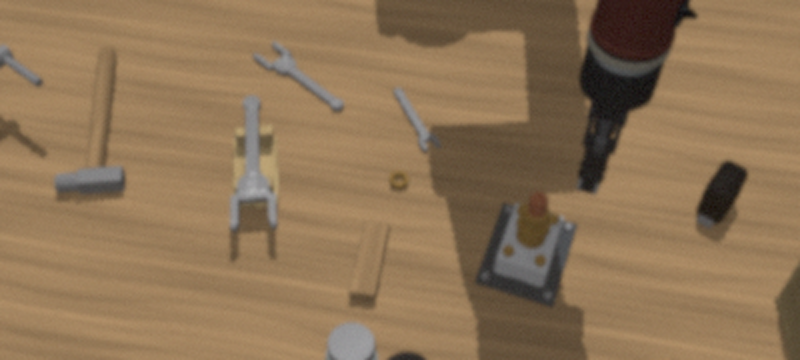

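```bash
python3 -c "
from bench import robot
print(robot.hand_in())"
```

```text
the job is handed in; nothing more can be done
None
```

I ran the nut down finger-tight with the fingers and turned it about one flat with the big spanner. The spanner is back across its rest, and I handed the job in at about 25 s. No verdict came back.

- **Fingers:** I turned the barrel clockwise at 20 N. The nut met the ferrule after about 1.1 rad, where the torque rose from about 0.04 to 0.15–0.2 N m. I stopped at 1.27 rad commanded, with about 0.35 N m showing, and let go.
- **Spanner:** With the spanner on, I swung it 1.10 rad clockwise about the nut against a steady 0.8 N m or so. I then eased it back by the play, slid it off and laid it down.
- **Rest:** In the last wrist picture, the spanner lies flat with its top at about 45 mm. Its heading is 15.8°, against 16.1° as found, and its position is within a few mm. The bystanders look unmoved in the scene picture, and the gripper is open and clear of everything.
- **Disagreement:** The two ways of counting the turn do not quite match. In the pictures, the hexagon moved about 0.90 rad (roughly ±0.03) between before and after the spanner. From the spanner's swing less its play I expected about 1.02 rad. Up to 1.10 rad is possible if the nut followed the whole swing or eased back slightly as the spanner was withdrawn. All of these lie within 0.80–1.32 rad, but the lower figure is closer to the limit than I aimed for.

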